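# Rack the trim boards for curing

### The job

Lift the trim board off the hook and take the other one off the sloping easel, and stand both upright on their lower edges in the curing rack, each fully down in a free slot of its own, roughly centred across the two slotted rails and let go. Do not knock over the solvent tin or the spray gun.

Things in the scene. Friction and masses are not known exactly. Their poses are not given: they have to be found in the camera images.
- hung_board: Brown fibreboard, 120 wide x 160 high x 6 mm thick, 80-140 g, hanging upright on the hook by its hand-hole. Origin: middle of its lower edge, mid thickness; x = thickness, y = width, z = up to the top edge. Hand-hole centred, 56 wide, 96 to 130 mm above the lower edge; the solid strip above it (30 mm to the top edge) can be pinched by its faces from above.
- hook (a point): Middle of the flat hook's upper face, 205 mm above the table, on which the hand-hole rests. The hook points along this point's -x; it is 30 mm wide, 5 thick, and ends 50 mm on in an upturned lip 12 mm high: to come free the board must rise 13 to 28 mm, then be drawn at least 70 mm along -x. Nothing of the stand is higher than the lip.
- easel_board: Brown fibreboard, 120 wide x 150 high x 6 mm thick, 80-140 g, with a 50 x 40 mm window 35 to 75 mm above its lower edge. Axes as hung_board: origin mid lower edge, x = thickness, y = width, z = to the top edge. It leans on the easel.
- easel: Wooden easel, fixed; origin under its base (170 x 140 mm). The easel board's lower edge sits in its ledge, 40 mm above the table, behind a 10 mm lip; the board's top leans 30 degrees from vertical towards the easel's -x. The top 60 mm of the board stand clear of the back plate: pinch its faces with the tool tilted along the board and draw it out along its own z.
- rack: Curing rack: fixed aluminium tray 150 (x) x 196 (y) x 12 mm; origin under its centre, z up. In it two toothed timber rails run along y, centred at x = +-40 mm, with four slots 10 mm wide; a board stands in a slot with its width along x, across both rails. Slot floors are 20 mm, tops of the teeth 65 mm above the origin.
- slots (a point): Nominal middle of the row of slots, 65 mm up, axes as rack: slots nominally at y = -54, -18, 18, 54 mm. The pair of rails is shifted along y by an unmeasured -12 to 12 mm (all slots alike; not in this reading), so see or feel for them: a board lowered on a tooth stops 45 mm too high. The +y end slot is taken by a small board 90 mm high; three are free.
- tin: White rectangular solvent tin 60 (x) x 100 (y) x 150 mm, cap to 180 mm, loose, standing upright; origin under its centre. Leave it standing.
- spray_gun: Spray gun on its aluminium cup (84 mm diameter, 100 mm high), about 160 mm high over all, loose, standing upright; origin under the cup's centre. Leave it standing.
Not all that is in view belongs to the job. What is shaped like the easel_board but black is not meant.

How it is judged (in metres and radians):
At the end, for the whole second after the job is handed in: Both boards stand released and at rest in slots of the rack: lower edge within 5 mm of the slot floor's height, top up, within 9 degrees of vertical, along the slot, and centred across the two rails within 30 mm (z of hung_board in the frame of rack between 0.014 and 0.025 m and x of hung_board in the frame of rack between -0.03 and 0.03 m and y of hung_board in the frame of rack between -0.085 and 0.085 m and angle between each of hung_board, easel_board's own z axis and vertical below 0.16 rad and angle between the x axis of each of hung_board, easel_board and the y axis of rack, either way round below 0.2 rad and linear speed of each of hung_board, easel_board below 0.02 m/s and z of easel_board in the frame of rack between 0.014 and 0.025 m and x of easel_board in the frame of rack between -0.03 and 0.03 m and y of easel_board in the frame of rack between -0.085 and 0.085 m); the robot touches nothing.
It fails at once if the solvent tin is knocked over (angle between tin's own z axis and vertical above 0.5 rad).
It fails at once if the spray gun is knocked over (angle between spray_gun's own z axis and vertical above 0.5 rad).
It also fails if it takes over 64 s, if anything falls off the work surface, if the arm or the gripper's body presses on something with over 40 N, if the wrist force passes 120 N, or if a joint passes its speed limit or range.

### The arm

A 6-joint arm with a two-finger parallel gripper is mounted at the origin on the work surface. World frame = base frame: x ahead of the robot, y to its left, z up, the work surface at z = 0. Lengths are in mm, angles in rad, forces in N, time in s.
With the tool pointing down it reaches from about 275 to 1000 mm from the base axis. Payload 8.4 kg.
Tool frame: the origin (TCP) lies at the very end of the fingers, on their centre line; the grasp point (between the pads) lies 19 mm behind it (r.tcp_to_grasp is the distance from the TCP to the grasp point, in mm); z points along the fingers, y is the line along which they close (so a half turn about z gives the same grasp; the last joint's range is limited). The gripper opens to 85 mm and grips with 20 to 120 N. Pads are 22 mm wide; open, the fingers measure 114 mm over their backs; the gripper's body (76 mm by 85 mm) begins 54 mm behind the grasp point. The pads swing forward as they close: fully open they stand 13 mm farther back than shut.
Start: joints at [1.323, 0.353, 1.633, -0, 1.155, -0.002], TCP at [152.081, 606.217, 195.281] pointing down, gripper open.
Joint ranges: [-2.63, 2.63], [-0.92, 2.1], [0.06, 2.66], [-1.3, 4.44], [0, 2.69], [-3.02, 3.02]. Speed limits (rad/s): [2.22, 2.22, 2.79, 3.14, 3.14, 3.14].

### API

Orientations are given as [roll, pitch, yaw] about the fixed x, y, z axes, in that order (R = Rz(yaw) Ry(pitch) Rx(roll)).
In Python, from rig import r gives the robot as it stands. The module is installed in compiled form; this text tells all that it offers.
- The arm moves only by the tool play_rows, never from a script. Its argument "rows" is a list of rows, each an object with "dp": the shift along the tool's x, y, z in units of 40 mm (1.0 is 40 mm), a list of three; "turn": the turn, a rotation vector about the tool's x, y, z in units of 6 degrees (1.0 is 6 degrees), a list of three; "fingers": the closure, from 0 (fully open) to 1 (shut). In form: [{"dp": [tx, ty, tz], "turn": [wx, wy, wz], "fingers": fingers}, ...]. A call has 1 to 5 rows; each row shifts and turns the commanded pose from where the row before left it, along the tool's axes as they then stand; what a row does not reach is not made up. A row lasts 1/12 s, in which the tool goes at most 41.7 mm and 7.16 degrees, less where a joint would pass 70% of its speed; a pose out of reach is approached as far as the arm can. A call is refused whole if a number of a shift passes 1 or a number of a turn 1, either way. A call with a gripper value outside its range is refused whole. The fingers move at their own pace and stop on an object; "force" is the grip in N (left out, the last holds). Time passes only in rows, so rows that do not move let the fingers close. It gives the time, the measured TCP pose, the force, the opening and the grip force at its end, in the units of the state.
- r.sense(): the state, without advancing time (a new reading comes with each control period).
- r.grab_frame(name): name is "scene" or "top" or "wrist"; returns a dict with "pixels" (480x640x3 uint8, red, green, blue), "fx", "fy", "cx", "cy" (pixels), "pose" (4x4, takes a point from camera to world coordinates). Camera axes: x right, y down, z forward; pixel columns grow to the right and rows downward; lengths in mm; the calibration is good to about 2 mm. The wrist camera is an equidistant fisheye: a pixel r from the principal point sees the ray r / f radians off the axis. A picture is of the moment at which its call begins. There is no depth.
- r.sign_off(): hands the job in; it is judged then, once.
The state is a dict: "clock": time; "qpos": joint angles; "qvel": joint speeds; "joint_efforts": joint torques, N m; "eef_pos": TCP position; "tcp_rot": TCP orientation; "contact_force": force on the tool from outside, world axes, zero at the start; "wrist_torque": the same for the moment, N m; "opening": opening from 0.0 (shut) to 1.0 (fully open); "grasp_force": force on a finger pad.
Only numpy, scipy, OpenCV 4.12 (cv2) and the standard library are available. Lean on these libraries where they do the work, as an engineer would, in place of code of your own. Each camera call takes 0.05 s, during which the arm holds its last target. There are 200 camera calls.

## Working session

There is one attempt and no reset: what is moved stays moved. The work goes in short steps, Python scripts to look and compute and a tool call to move; the robot and the scene stay as the last step left them, time stands still between calls to the robot, and variables do not carry over. Pictures are saved under pics/ and viewed, at most 10 in all, crops included, and the job is handed in when it is done.

Besides the shell and the picture viewer there is one more tool, called after ">>>" by a JSON object that holds its "name" and its "arguments", one argument or row to a line. play_rows: Moves the arm, as the interface text tells. Its arguments: {"type":"object","properties":{"rows":{"type":"array"},"force":{"type":"number"}},"required":["rows"]}

```bash
mkdir -p pics
python3 - <<'E'
from rig import r
import cv2,numpy as np
for n in("scene","top"):
    f=r.grab_frame(n); cv2.imwrite(f"pics/{n}0.png",f["pixels"][:,:,::-1]); print(n,f["fx"],f["fy"],f["cx"],f["cy"],np.round(f["pose"],3).tolist())
print(r.sense())
E
```

```text
scene 438.710663145358 438.710663145358 322.30181462218695 241.60938158228777 [[0.911, 0.345, -0.227, 753.124], [0.413, -0.774, 0.48, -475.974], [-0.011, -0.531, -0.847, 983.123], [0.0, 0.0, 0.0, 1.0]]
top 492.0280915044508 492.0280915044508 320.5849779428638 244.35190044388992 [[-0.067, -0.975, 0.214, 267.933], [-0.998, 0.065, -0.017, 0.321], [0.003, -0.215, -0.977, 1185.732], [0.0, 0.0, 0.0, 1.0]]
{'clock': 0.1, 'qpos': array([ 1.32259536e+00,  3.53608970e-01,  1.63408356e+00,  1.95534293e-05,
        1.15518630e+00, -2.39373189e-03]), 'qvel': array([ 7.99863611e-05,  1.39706169e-03, -2.64573095e-03,  2.95479525e-03,
        2.00988203e-04,  3.51141651e-05]), 'joint_efforts': array([ 1.51064574e-03, -6.06360626e+01, -3.42820036e+01,  2.67054420e-04,
        3.78480079e-03,  4.52019393e-06]), 'eef_pos': array([151.95755758, 605.74558896, 194.60780906]), 'tcp_rot': array([-3.14030653e+00, -2.09573838e-05,  2.89577750e+00]), 'contact_force': array([-0.0776886 , -0.31030262, -0.21956774]), 'wrist_torque': array([ 0.01449231, -0.02192882, -0.06732932]), 'grasp_force': 0.0, 'opening': 1.0026525938003177}
```

View pics/scene0.png

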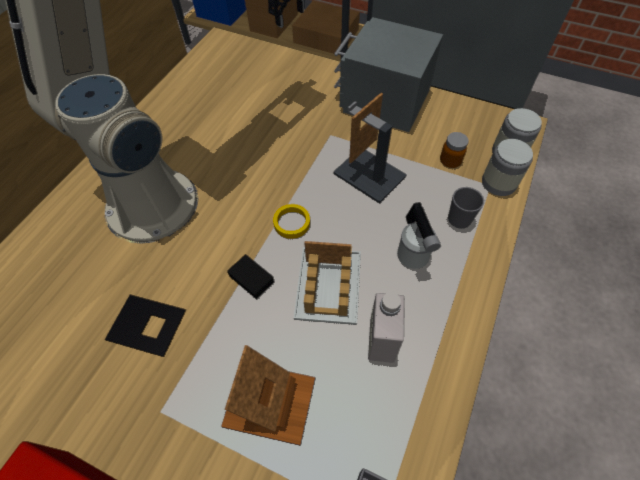

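View pics/top0.png

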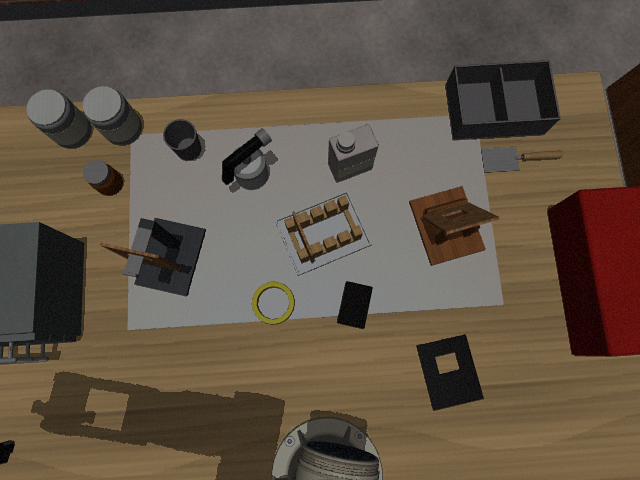

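Scene view: hung board at about (365,125) on the stand (370,175), easel at (268,400), rack at (330,285), tin (388,325), gun (415,240). Top view: stand (170,255), rack (323,235), easel (448,225), tin (352,150), gun (248,165). I need enlarged crops.

Run:
```python
import cv2,numpy as np
s=cv2.imread("pics/scene0.png");t=cv2.imread("pics/top0.png")
def c(i,x,y,w,h,k):return cv2.resize(i[y:y+h,x:x+w],(w*k,h*k),interpolation=cv2.INTER_CUBIC)
a=np.hstack([c(s,320,85,100,120,2*2)[:,:400],c(t,95,205,100,120,4)[:480,:400]])
b=np.hstack([c(s,215,335,100,75+45,4),c(t,405,175,100,120,4)])
cv2.imwrite("pics/m1.png",cv2.resize(a,(800,480)))
cv2.imwrite("pics/m2.png",b)
```

```text
(no output)
```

View pics/m1.png

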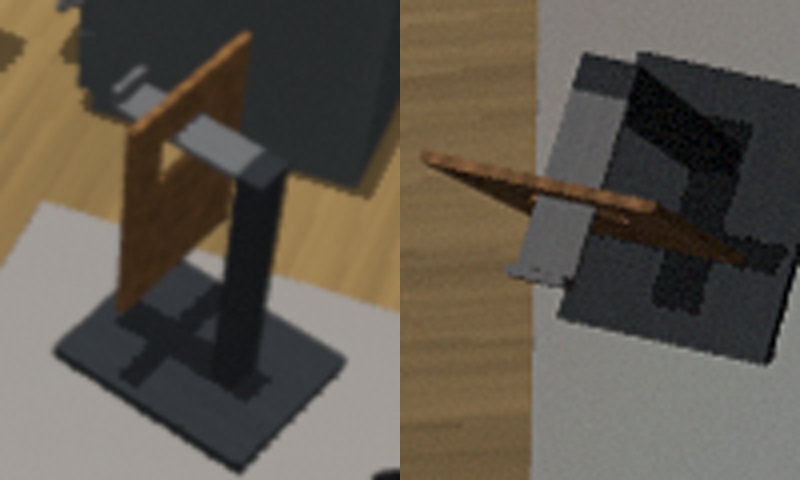

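View pics/m2.png

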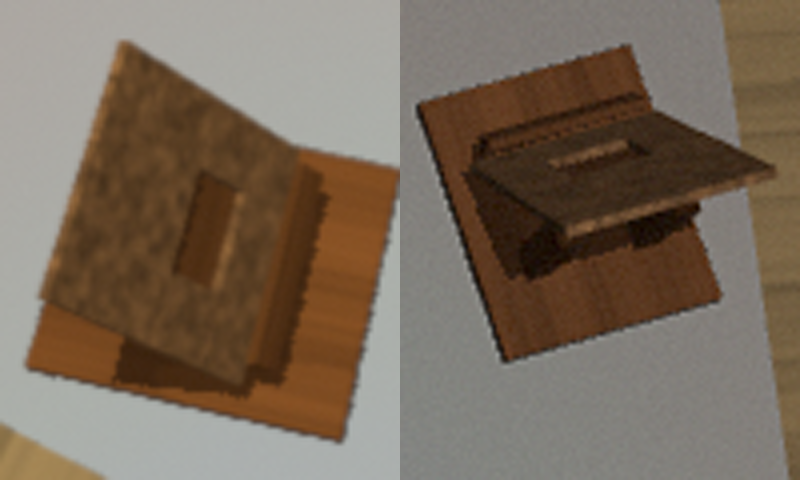

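Crops: hung board's top corners at scene (353.5,117.5)/(382.5,93.5), top (101.3,243.8)/(158.8,256); the hook lip points towards the robot. Easel board's top corners at scene (246.3,345.5)/(226,410), top (498.8,218)/(446.3,233).

```bash
cat > h.py <<'E'
import cv2,numpy as np
from scipy.spatial.transform import Rotation as R
K={"scene":(438.71,322.30,241.61,np.array([[0.911,0.345,-0.227,753.124],[0.413,-0.774,0.48,-475.974],[-0.011,-0.531,-0.847,983.123]])),
"top":(492.03,320.585,244.352,np.array([[-0.067,-0.975,0.214,267.933],[-0.998,0.065,-0.017,0.321],[0.003,-0.215,-0.977,1185.732]]))}
def ray(n,u,v):
    f,cx,cy,P=K[n]; d=P[:,:3]@np.array([(u-cx)/f,(v-cy)/f,1]); return P[:,3],d/np.linalg.norm(d)
def plane(n,u,v,z):
    o,d=ray(n,u,v); return o+d*(z-o[2])/d[2]
def tri(s,t):
    (o,d),(p,e)=ray("scene",*s),ray("top",*t)
    k=np.linalg.lstsq(np.stack([d,-e],1),p-o,rcond=None)[0]; a,b=o+k[0]*d,p+k[1]*e
    return (a+b)/2,np.linalg.norm(a-b)
E
python3 - <<'E'
from h import *
np.set_printoptions(precision=1,suppress=True)
P=lambda *a:print(*a)
P("hung near/left",tri((353.5,117.5),(101.3,243.8)),tri((353.5,117.5),(158.8,256)));P("hung",tri((382.5,93.5),(101.3,243.8)))
P("hung plane235",plane("top",101.3,243.8,235),plane("top",158.8,256,235),plane("scene",353.5,117.5,235),plane("scene",382.5,93.5,235))
P("easel",tri((246.3,345.5),(498.8,218)),tri((246.3,345.5),(446.3,233)),tri((226,410),(498.8,218)))
P("easel bottom top-cam z45",plane("scene",215+300/4,335+150/4,47),plane("scene",215+245/4,335+385/4,47))
P("easel base",[plane("top",405+(u-400)/4,175+v/4,15)[:2] for u,v in((418,103),(630,45),(720,297),(505,360))])
s=cv2.imread("pics/scene0.png");t=cv2.imread("pics/top0.png")
# tin, gun
P("tin top",plane("top",352,141,150),"cap",plane("top",345,143,180),plane("scene",391,302,180)); P("gun cup",plane("top",250,170,100),"base of stand",plane("top",170,257,8))
c=lambda i,x,y,w,h:cv2.resize(i[y:y+h,x:x+w],(w*4,h*4),interpolation=cv2.INTER_CUBIC)
cv2.imwrite("pics/m3.png",np.hstack([c(s,285,230,90,100),c(t,270,185,110,100)]))
E
```

```text
hung near/left (array([481.8, 394.3, 197.8]), np.float64(91.18684224910596)) (array([474.4, 303. , 236.2]), np.float64(1.8745845803951016))
hung (array([507.5, 417.9, 232.5]), np.float64(2.0679483628898185))
hung plane235 [506.  416.1 235. ] [473.9 302.7 235. ] [474.5 305.1 235. ] [508.9 416.1 235. ]
easel (array([ 514. , -334.2,  289.5]), np.float64(58.81097023787129)) (array([ 498.2, -286.6,  166.6]), np.float64(0.08051851923883399)) (array([ 523.7, -403.9,  165.7]), np.float64(0.5193729409595729))
easel bottom top-cam z45 [ 575.  -272.2   47. ] [ 602.1 -387.1   47. ]
easel base [array([ 620.5, -248. ]), array([ 649.4, -384.5]), array([ 485.7, -418.4]), array([ 455.7, -283.3])]
tin top [ 728.8 -104.6  150. ] cap [711.7 -85.9 180. ] [721.  -94.3 180. ]
gun cup [694.1 134.  100. ] base of stand [518.8 347.7   8. ]
```

View pics/m3.png

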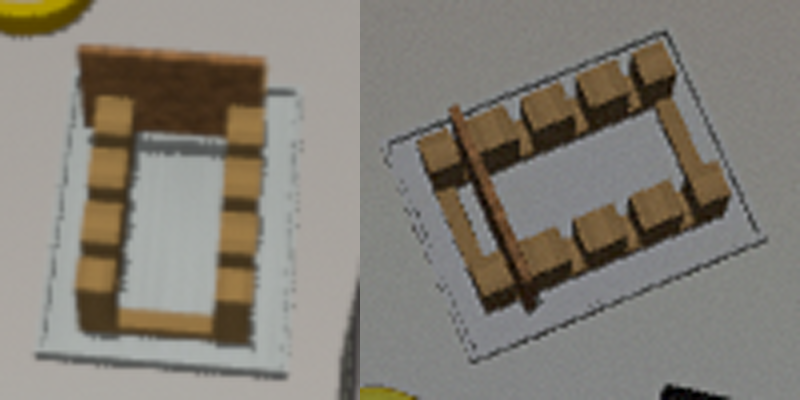

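Top crop: tray corners at crop (390,145),(668,32),(767,240),(473,360); five teeth per rail, occupied slot at left (+y).

Run:
```python
from h import *
np.set_printoptions(precision=1,suppress=True)
c=np.array([plane("top",270+(u-360)/4,185+v/4,12)[:2] for u,v in((390,145),(668,32),(767,240),(473,360))])
o=c.mean(0); yv=(c[0]+c[3]-c[1]-c[2]);xv=(c[0]+c[1]-c[2]-c[3])
print(c,o,np.linalg.norm(yv)/2,np.linalg.norm(xv)/2,np.degrees(np.arctan2(-yv[0],yv[1])),np.degrees(np.arctan2(xv[1],xv[0])))
yaw=np.arctan2(-yv[0],yv[1]);ex=np.array([np.cos(yaw),np.sin(yaw)]);ey=np.array([-ex[1],ex[0]])
t=cv2.imread("pics/top0.png").astype(np.float32);f,cx,cy,P=K["top"]
def px(w):
    q=P[:,:3].T@(w-P[:,3]); return f*q[0]/q[2]+cx,f*q[1]/q[2]+cy
for s in(40,-40):
    ys=np.arange(-96,97,1.5)
    val=[]
    for y in ys:
        p=[px(np.r_[o+ex*(s+d)+ey*y,65]) for d in np.arange(-6,7,2)]
        m=np.array(p,np.float32)
        val.append(cv2.remap(t,m[:,:1],m[:,1:],cv2.INTER_LINEAR)[:,0,2].mean())
    print(s," ".join(f"{y:.0f}:{v:.0f}" for y,v in zip(ys,val)))
```

```text
[[ 590.3   82. ]
 [ 651.8  -94.8]
 [ 515.1 -144.7]
 [ 453.2   38.7]] [552.6 -29.7] 190.3887459174716 144.6565647727465 18.922984077314425 18.802184512232568
40 -96:130 -94:130 -93:131 -92:131 -90:131 -88:131 -87:132 -86:126 -84:105 -82:93 -81:115 -80:126 -78:115 -76:109 -75:110 -74:110 -72:110 -70:108 -69:108 -68:109 -66:109 -64:108 -63:110 -62:111 -60:102 -58:74 -57:42 -56:36 -54:47 -52:74 -51:109 -50:117 -48:109 -46:106 -45:106 -44:105 -42:105 -40:109 -39:112 -38:114 -36:114 -34:113 -33:113 -32:114 -30:110 -28:107 -27:106 -26:106 -24:97 -22:65 -21:39 -20:43 -18:68 -16:101 -15:118 -14:115 -12:108 -10:105 -9:105 -8:106 -6:108 -4:113 -3:116 -2:115 0:111 2:113 3:112 4:110 6:109 8:107 9:106 10:109 12:105 14:74 15:45 16:62 18:101 20:121 21:120 22:114 24:107 26:107 27:109 28:108 30:106 32:110 33:117 34:117 36:116 38:117 39:117 40:115 42:111 44:105 45:105 46:109 48:111 50:111 51:113 52:111 54:89 56:50 57:38 58:58 60:90 62:112 63:115 64:115 66:113 68:114 69:114 70:113 72:112 74:112 75:113 76:113 78:101 80:78 81:82 82:116 84:132 86:133 87:131 88:131 90:132 92:131 93:131 94:130 96:127
-40 -96
[... 226 characters left out ...]
81 -51:113 -50:117 -48:106 -46:106 -45:109 -44:107 -42:108 -40:109 -39:112 -38:114 -36:112 -34:113 -33:116 -32:112 -30:108 -28:107 -27:109 -26:111 -24:101 -22:64 -21:38 -20:43 -18:73 -16:110 -15:121 -14:114 -12:106 -10:105 -9:105 -8:107 -6:107 -4:112 -3:118 -2:119 0:117 2:116 3:115 4:112 6:111 8:107 9:107 10:112 12:102 14:63 15:44 16:64 18:104 20:122 21:119 22:113 24:106 26:105 27:108 28:109 30:109 32:114 33:117 34:118 36:118 38:117 39:115 40:113 42:110 44:108 45:109 46:110 48:100 50:102 51:106 52:98 54:68 56:41 57:39 58:64 60:99 62:114 63:114 64:114 66:114 68:113 69:112 70:115 72:115 74:114 75:115 76:115 78:97 80:70 81:81 82:122 84:133 86:132 87:131 88:130 90:130 92:130 93:130 94:123 96:116
```

```bash
cat >> h.py <<'E'
def toolR(ydeg,tilt=0):
    """tool down with tool y at heading ydeg; tilt leans tool z towards the heading"""
    a=np.radians(ydeg); y=np.array([np.cos(a),np.sin(a),0]); z=np.array([0,0,-1.]); x=np.cross(y,z)
    return R.from_rotvec(-np.radians(tilt)*np.cross(y,[0,0,1]))*R.from_matrix(np.stack([x,y,z],1)) if tilt else R.from_matrix(np.stack([x,y,z],1))
def plan(p0,R0,p1,R1,n=None,cap=.95):
    d=(R0.inv()*R1).as_rotvec(); p0,p1=np.array(p0,float),np.array(p1,float)
    n=n or int(np.ceil(max(np.linalg.norm(p1-p0)/40/cap,np.degrees(np.linalg.norm(d))/6/cap,1)))
    print("n",n,"turn",np.round(np.degrees(d)/6/n,3))
    for k in range(n):
        Rk=R0*R.from_rotvec(d*k/n); print(k+1,np.round(Rk.inv().apply((p1-p0)/n)/40,2))
    return p1,R1
def now(r):
    s=r.sense(); return s["eef_pos"],R.from_euler("xyz",s["tcp_rot"])
E
python3 - <<'E'
from h import *
from rig import r
np.set_printoptions(suppress=True,precision=2)
for u,v in((590,75),(540,275),(510,272),(570,285)): print("hook",plane("top",95+(u-400)/4,205+v/4,205))
print("box",plane("top",85,235,0),plane("top",40,225,180),plane("top",60,360,0))
p,q=now(r); print(p)
print(toolR(12.3,30).as_matrix()[:,2])
p,q=plan(p,q,[152,606,400],q)
p,q=plan(p,q,[490.8,360,330],toolR(-16.3))
p,q=plan(p,q,[490.8,360,212],q)
E
```

```text
hook [550.36 345.92 205.  ]
hook [447.75 369.9  205.  ]
hook [450.28 384.97 205.  ]
hook [441.65 354.8  205.  ]
box [589.95 559.64   0.  ] [569.11 569.98 180.  ] [291.34 607.32   0.  ]
[151.96 605.75 194.61]
[-0.49 -0.11 -0.87]
n 6 turn [0. 0. 0.]
1 [ 0.   -0.   -0.86]
2 [ 0.   -0.   -0.86]
3 [ 0.   -0.   -0.86]
4 [ 0.   -0.   -0.86]
5 [ 0.   -0.   -0.86]
6 [ 0.   -0.   -0.86]
n 17 turn [-0.   0.   0.9]
1 [-0.57 -0.23  0.1 ]
2 [-0.59 -0.17  0.1 ]
3 [-0.6  -0.12  0.1 ]
4 [-0.61 -0.06  0.1 ]
5 [-0.62 -0.    0.1 ]
6 [-0.61  0.06  0.1 ]
7 [-0.61  0.11  0.1 ]
8 [-0.59  0.17  0.1 ]
9 [-0.57  0.23  0.1 ]
10 [-0.55  0.28  0.1 ]
11 [-0.52  0.33  0.1 ]
12 [-0.49  0.38  0.1 ]
13 [-0.45  0.42  0.1 ]
14 [-0.41  0.46  0.1 ]
15 [-0.36  0.5   0.1 ]
16 [-0.31  0.53  0.1 ]
17 [-0.26  0.56  0.1 ]
n 4 turn [0. 0. 0.]
1 [0.   0.   0.74]
2 [0.   0.   0.74]
3 [0.   0.   0.74]
4 [0.   0.   0.74]
```

>>> {"name": "play_rows", "arguments": {
  "rows": [
    {"dp": [0, 0, -0.86], "turn": [0, 0, 0], "fingers": 0.3},
    {"dp": [0, 0, -0.86], "turn": [0, 0, 0], "fingers": 0.6},
    {"dp": [0, 0, -0.86], "turn": [0, 0, 0], "fingers": 0.6},
    {"dp": [0, 0, -0.86], "turn": [0, 0, 0], "fingers": 0.6},
    {"dp": [0, 0, -0.86], "turn": [0, 0, 0], "fingers": 0.6}
  ]
}}

```text
clock: 0.52
eef_pos: [152.0, 605.7, 368.6]
tcp_rot: [-3.141, -0.0, 2.896]
contact_force: [0.1, 1.1, 1.0]
opening: 0.4
grasp_force: 0.0
```

>>> {"name": "play_rows", "arguments": {
  "rows": [
    {"dp": [0, 0, -0.86], "turn": [0, 0, 0], "fingers": 0.6},
    {"dp": [-0.57, -0.23, 0.1], "turn": [0, 0, 0.9], "fingers": 0.6},
    {"dp": [-0.59, -0.17, 0.1], "turn": [0, 0, 0.9], "fingers": 0.6},
    {"dp": [-0.6, -0.12, 0.1], "turn": [0, 0, 0.9], "fingers": 0.6},
    {"dp": [-0.61, -0.06, 0.1], "turn": [0, 0, 0.9], "fingers": 0.6}
  ]
}}

```text
clock: 0.93
eef_pos: [232.1, 547.8, 385.3]
tcp_rot: [-3.141, 0.0, 2.515]
contact_force: [0.1, -0.0, -0.5]
opening: 0.4
grasp_force: 0.0
```

>>> {"name": "play_rows", "arguments": {
  "rows": [
    {"dp": [-0.62, 0, 0.1], "turn": [0, 0, 0.9], "fingers": 0.6},
    {"dp": [-0.61, 0.06, 0.1], "turn": [0, 0, 0.9], "fingers": 0.6},
    {"dp": [-0.61, 0.11, 0.1], "turn": [0, 0, 0.9], "fingers": 0.6},
    {"dp": [-0.59, 0.17, 0.1], "turn": [0, 0, 0.9], "fingers": 0.6},
    {"dp": [-0.57, 0.23, 0.1], "turn": [0, 0, 0.9], "fingers": 0.6}
  ]
}}

```text
clock: 1.35
eef_pos: [332.4, 475.7, 365.1]
tcp_rot: [-3.141, 0.0, 2.043]
contact_force: [0.1, 0.6, -0.2]
opening: 0.401
grasp_force: 0.0
```

>>> {"name": "play_rows", "arguments": {
  "rows": [
    {"dp": [-0.55, 0.28, 0.1], "turn": [0, 0, 0.9], "fingers": 0.6},
    {"dp": [-0.52, 0.33, 0.1], "turn": [0, 0, 0.9], "fingers": 0.6},
    {"dp": [-0.49, 0.38, 0.1], "turn": [0, 0, 0.9], "fingers": 0.6},
    {"dp": [-0.45, 0.42, 0.1], "turn": [0, 0, 0.9], "fingers": 0.6},
    {"dp": [-0.41, 0.46, 0.1], "turn": [0, 0, 0.9], "fingers": 0.6}
  ]
}}

```text
clock: 1.77
eef_pos: [432.5, 403.6, 345.1]
tcp_rot: [-3.141, 0.0, 1.572]
contact_force: [0.6, 0.2, 0.3]
opening: 0.398
grasp_force: 0.0
```

>>> {"name": "play_rows", "arguments": {
  "rows": [
    {"dp": [-0.36, 0.5, 0.1], "turn": [0, 0, 0.9], "fingers": 0.6},
    {"dp": [-0.31, 0.53, 0.1], "turn": [0, 0, 0.9], "fingers": 0.6},
    {"dp": [-0.26, 0.56, 0.1], "turn": [0, 0, 0.9], "fingers": 0.6},
    {"dp": [0, 0, 0], "turn": [0, 0, 0], "fingers": 0.6},
    {"dp": [0, 0, 0], "turn": [0, 0, 0], "fingers": 0.6}
  ]
}}

```text
clock: 2.18
eef_pos: [492.4, 360.8, 332.9]
tcp_rot: [-3.141, 0.001, 1.292]
contact_force: [-0.3, 0.8, -0.4]
opening: 0.395
grasp_force: 0.0
```

Run:
```python
from h import *
from rig import r
f=r.grab_frame("wrist"); cv2.imwrite("pics/w1.png",f["pixels"][:,:,::-1])
p,q=now(r); C=f["pose"]; print(p,f["fx"],f["cx"],f["cy"]); print(np.round(q.as_matrix().T@C[:3,:3],3).tolist(), q.inv().apply(C[:3,3]-p))
```

```text
[491.76512373 361.53053307 333.25381995] 371.64829954431775 317.7713082720472 237.80274823081794
[[-0.0, -0.946, -0.325], [1.0, 0.0, -0.001], [0.001, -0.325, 0.946]] [  82.15639684    1.00485871 -178.06945067]
```

View pics/w1.png

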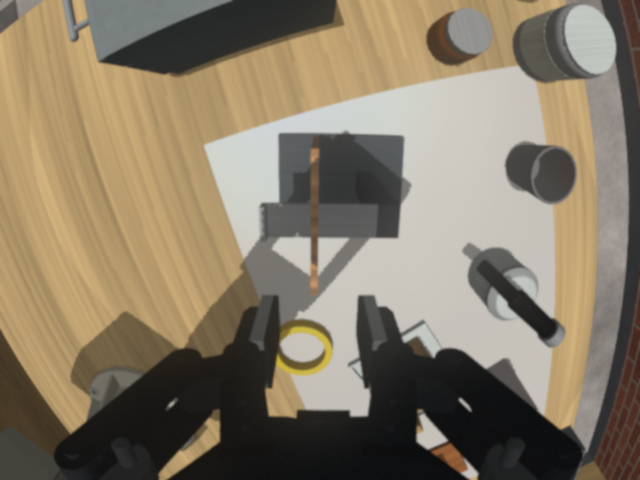

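Wrist view: the board is seen edge-on at column 315, rows 148–292; fingers are centred at column ~318.

```bash
cat >> h.py <<'E'
def wplane(f,u,v,z):
    a=np.array([(u-f["cx"])/f["fx"],(v-f["cy"])/f["fy"]]); t=np.linalg.norm(a)
    d=f["pose"][:3,:3]@np.r_[a/t*np.sin(t),np.cos(t)]; o=f["pose"][:3,3]; return o+d*(z-o[2])/d[2]
E
python3 - <<'E'
from h import *
from rig import r
f=r.grab_frame("wrist")
for u,v in((315,149),(314,291),(314,277)): print(wplane(f,u,v,235))
print(now(r)[0])
E
```

```text
[505.16080908 417.20617577 235.        ]
[472.47124115 305.44501002 235.        ]
[476.0328203  317.86600468 235.        ]
[491.45808292 362.00354005 333.54526791]
```

>>> {"name": "play_rows", "arguments": {
  "rows": [
    {"dp": [0, -0.06, 0.76], "turn": [0, 0, 0], "fingers": 0.6},
    {"dp": [0, 0, 0.76], "turn": [0, 0, 0], "fingers": 0.6},
    {"dp": [0, 0, 0.76], "turn": [0, 0, 0], "fingers": 0.6},
    {"dp": [0, 0, 0.7], "turn": [0, 0, 0], "fingers": 0.6},
    {"dp": [0, 0, 0], "turn": [0, 0, 0], "fingers": 0.6}
  ]
}}

```text
clock: 2.7
eef_pos: [485.9, 361.2, 209.2]
tcp_rot: [-3.136, 0.007, 1.296]
contact_force: [-0.8, -1.0, -1.1]
opening: 0.402
grasp_force: 0.0
```

>>> {"name": "play_rows", "arguments": {
  "rows": [
    {"dp": [0, 0, 0], "turn": [0, 0, 0], "fingers": 1},
    {"dp": [0, 0, 0], "turn": [0, 0, 0], "fingers": 1},
    {"dp": [0, 0, 0], "turn": [0, 0, 0], "fingers": 1},
    {"dp": [0, 0, 0], "turn": [0, 0, 0], "fingers": 1},
    {"dp": [0, 0, 0], "turn": [0, 0, 0], "fingers": 1}
  ],
  "force": 60
}}

```text
clock: 3.12
eef_pos: [490.3, 362.9, 216.1]
tcp_rot: [3.14, -0.002, 1.294]
contact_force: [0.4, -0.1, 0.1]
opening: 0.001
grasp_force: 0.0
```

Run:
```python
from h import *
from rig import r
f=r.grab_frame("wrist"); a=f["pixels"][120:480,160:480,::-1]
g=r.grab_frame("scene")["pixels"][40:220,260:440,::-1]
cv2.imwrite("pics/w2.png",np.hstack([a,cv2.resize(g,(360,360))])); s=r.sense(); print(s["eef_pos"],s["opening"],s["grasp_force"],s["contact_force"])
```

```text
[489.99142703 362.60945341 215.38597423] -0.0014891317501307241 0.0 [ 0.93865656 -0.12229712 -0.14034038]
```

View pics/w2.png

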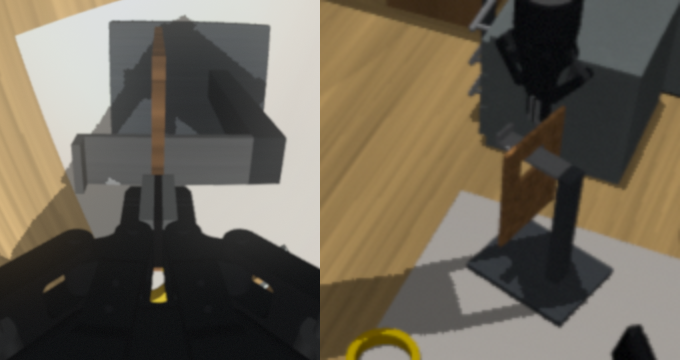

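Wrist: fingers appear shut with the board line ending at them; scene: fingertips end at about pixel (370,99), on the board's top edge. I check the tip height by projection.

Run:
```python
from h import *
from rig import r
def px(n,w):
    f,cx,cy,P=K[n]; q=P[:,:3].T@(np.array(w)-P[:,3]); return f*q[0]/q[2]+cx,f*q[1]/q[2]+cy
p=r.sense()["eef_pos"]
for dz in (0,20,40): print(dz,px("scene",p+[0,0,dz]),px("top",p+[0,0,dz]))
for w in ([473.5,304.5,235],[506.5,417,235]): print(px("scene",w))
g=r.grab_frame("scene")["pixels"][70:140,335:405,::-1]; t=r.grab_frame("top")["pixels"][215:285,95:165,::-1]
cv2.imwrite("pics/w3.png",cv2.resize(np.hstack([g,t]),(800,400),interpolation=cv2.INTER_CUBIC))
```

```text
0 (np.float64(367.6749470246143), np.float64(110.62058697939091)) (np.float64(131.93033864486137), np.float64(252.1428938664523))
20 (np.float64(368.2884418817034), np.float64(104.3426034868578)) (np.float64(128.15986739777725), np.float64(250.11835851736868))
40 (np.float64(368.92120648655794), np.float64(97.86742981908688)) (np.float64(124.23434141277451), np.float64(248.01056731579658))
(np.float64(353.3389227623539), np.float64(117.4570764655216))
(np.float64(382.06979642282687), np.float64(92.92659770125258))
```

View pics/w3.png

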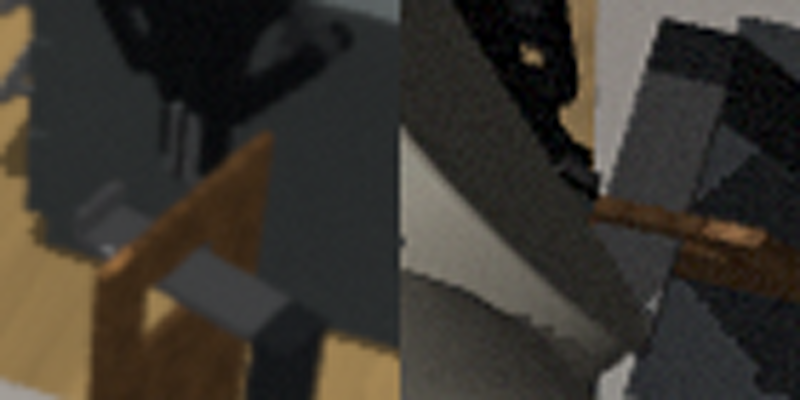

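The fingers shut on nothing, apparently above the board's top edge. I feel downward with small steps to find the true tip height.

>>> {"name": "play_rows", "arguments": {
  "rows": [
    {"dp": [0, 0, 0.05], "turn": [0, 0, 0], "fingers": 1},
    {"dp": [0, 0, 0.05], "turn": [0, 0, 0], "fingers": 1},
    {"dp": [0, 0, 0], "turn": [0, 0, 0], "fingers": 1}
  ]
}}

```text
clock: 3.57
eef_pos: [489.4, 362.1, 209.9]
tcp_rot: [-3.141, 0.001, 1.294]
contact_force: [0.4, 0.1, 0.6]
opening: 0.001
grasp_force: 0.0
```

>>> {"name": "play_rows", "arguments": {
  "rows": [
    {"dp": [0, 0, 0.05], "turn": [0, 0, 0], "fingers": 1},
    {"dp": [0, 0, 0.05], "turn": [0, 0, 0], "fingers": 1},
    {"dp": [0, 0, 0], "turn": [0, 0, 0], "fingers": 1}
  ]
}}

```text
clock: 3.82
eef_pos: [489.4, 362.2, 205.9]
tcp_rot: [-3.141, 0.001, 1.294]
contact_force: [-0.5, 0.2, 0.6]
opening: 0.01
grasp_force: 0.0
```

>>> {"name": "play_rows", "arguments": {
  "rows": [
    {"dp": [0, 0, 0.05], "turn": [0, 0, 0], "fingers": 1},
    {"dp": [0, 0, 0], "turn": [0, 0, 0], "fingers": 1}
  ]
}}

```text
clock: 3.98
eef_pos: [489.5, 362.3, 204.1]
tcp_rot: [-3.141, 0.0, 1.294]
contact_force: [0.2, -0.4, -0.4]
opening: -0.001
grasp_force: 0.0
```

Run:
```python
from h import *
from rig import r
w=r.grab_frame("wrist")["pixels"][220:380,238:398,::-1];g=r.grab_frame("scene")["pixels"][70:140,335:405,::-1]
cv2.imwrite("pics/w4.png",np.hstack([cv2.resize(x,(400,400),interpolation=cv2.INTER_CUBIC) for x in(w,g)]))
```

```text
(no output)
```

View pics/w4.png

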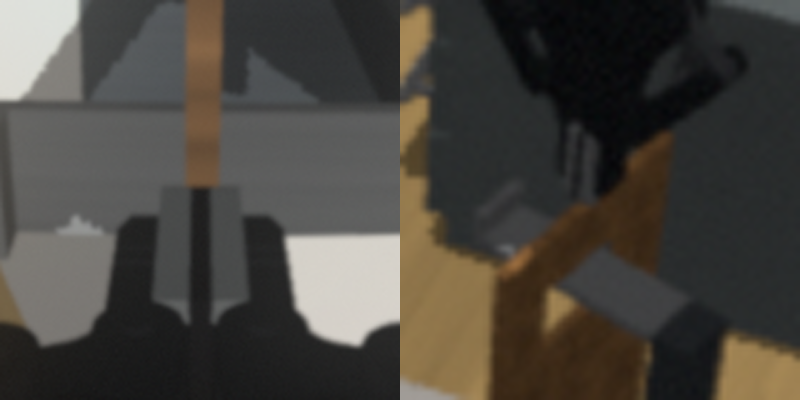

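Wrist: shut pads meet the board line at crop row 185 (full image row ~294). Scene: tips are now just at the board's top edge, so the true tips are some 30 mm behind the stated TCP. I check by descending a little further.

```bash
python3 -c "
from rig import r
print(r.tcp_to_grasp)"
```

```text
18.700000000000003
```

>>> {"name": "play_rows", "arguments": {
  "rows": [
    {"dp": [0, 0, 0.05], "turn": [0, 0, 0], "fingers": 1},
    {"dp": [0, 0, 0], "turn": [0, 0, 0], "fingers": 1}
  ]
}}

```text
clock: 4.25
eef_pos: [489.6, 362.3, 202.2]
tcp_rot: [-3.141, 0.0, 1.294]
contact_force: [-0.3, -0.7, -0.3]
opening: -0.0
grasp_force: 0.0
```

>>> {"name": "play_rows", "arguments": {
  "rows": [
    {"dp": [0, 0, 0.05], "turn": [0, 0, 0], "fingers": 1},
    {"dp": [0, 0, 0], "turn": [0, 0, 0], "fingers": 1}
  ]
}}

```text
clock: 4.42
eef_pos: [489.5, 362.3, 200.1]
tcp_rot: [-3.141, 0.0, 1.294]
contact_force: [0.2, -0.2, -0.7]
opening: 0.003
grasp_force: 0.0
```

>>> {"name": "play_rows", "arguments": {
  "rows": [
    {"dp": [0, 0, 0.05], "turn": [0, 0, 0], "fingers": 1},
    {"dp": [0, 0, 0], "turn": [0, 0, 0], "fingers": 1}
  ]
}}

```text
clock: 4.58
eef_pos: [490.2, 362.6, 199.1]
tcp_rot: [3.141, -0.001, 1.294]
contact_force: [-0.7, -1.1, 3.9]
opening: 0.001
grasp_force: 1.3
```

>>> {"name": "play_rows", "arguments": {
  "rows": [
    {"dp": [0, 0, 0.05], "turn": [0, 0, 0], "fingers": 1},
    {"dp": [0, 0, 0], "turn": [0, 0, 0], "fingers": 1}
  ]
}}

```text
clock: 4.75
eef_pos: [491.2, 362.9, 198.9]
tcp_rot: [3.139, -0.003, 1.294]
contact_force: [-1.2, -3.8, 14.9]
opening: 0.003
grasp_force: 7.6
```

>>> {"name": "play_rows", "arguments": {
  "rows": [
    {"dp": [0, 0, 0.05], "turn": [0, 0, 0], "fingers": 1},
    {"dp": [0, 0, 0], "turn": [0, 0, 0], "fingers": 1}
  ]
}}

```text
clock: 4.92
eef_pos: [492.3, 363.3, 198.7]
tcp_rot: [3.136, -0.004, 1.294]
contact_force: [-0.6, -4.6, 26.1]
opening: 0.001
grasp_force: 12.8
```

Run:
```python
from h import *
from rig import r
def px(n,w):
    f,cx,cy,P=K[n]; q=P[:,:3].T@(np.array(w)-P[:,3]); return f*q[0]/q[2]+cx,f*q[1]/q[2]+cy
g=r.grab_frame("scene")["pixels"].astype(int); o=cv2.imread("pics/scene0.png")[:,:,::-1].astype(int)
d=np.abs(g-o).sum(2)[85:135,350:390]
# brown mask: is the board still where it was along its top edge?
for v in range(92,122,2): print(v," ".join(f"{x:3d}" for x in d[v-85,5:35:1]))
```

```text
92   1   2   2   2   1   2   4   7  52  93  96  93  95  92  84  82 104 105 104  84  95 101  94 100  93 113 135  99  90  75
94   6   1   1   5   3   1   2   3  16  57   1  25  21  72  85  90 101  93 100  93  92  94 102 153 232 264 216  96  11   4
96   2   0   2   1   1   8   1   5  31  52   2  11  33   9  16  67  96  97  98 102 135 201 229 207 125  39   8  16  13   3
98   0   2   6   5   6   2   4   5  27  41  13  11  33  21  14  30  92  97 136 198 218 147  71   7  15   0   4  15   5   3
100  12   3   1   6   4   1   4  15  47  36  12  11  24  31  15  52 150 218 252 225 112  16   2   1   3   2  13  13   7   1
102 113  56  15   5   2   2   2   3  17  12   5  32  18  19  85 196 227 177 123  83  38  13   2   1   4   5   9   5   3   3
104  11   2   2   1   1   5   2   3   4  13   4  74  86 101 116 145 109  88  52  13   3   2   5   7   8  12   2   4   2   4
106  54 114  97  46  18   3   1   2  20  78 146 187 144  68  49  43  39  10   7   4   6   3   5   4   7   7   8   3   0   5
108 148 152 151 145 140 124  96  92 119  99  49  20  10   8  10   4   8   7  15   3  12   5   3   2   4   8   8   2   1   0
110 151 151 153 150 145 125 121 113  60  14   2   2   2   8   7   3   5   5   3   2   8   8   6   4   7  17   3   5   2   3
112 147 145 135 136 132  95  33   7   2   2   5   7   5   5   3   4  12   6   2  11  15   2   2   5  17  24   6   1   4   8
114  66  14  24  43  15  11   5   2   2   9   9   2   8   7  53 125 117  70  32  16  13   5   2   9  23  16   1   3   2   6
116  21  32  32  10   1   6   3   7   3   1   9  51 128 137 147 152 152 153 145 126  99  54  24  15  30  11   1   5   3   3
118   5   5   4   4   8   5   4   4   1  48 122 134 148 151 153 154 150 154 148 153 149 150 144 129  94  35   7   2   2   5
120   6   8   1   3   9   7   6   2  12  54 120 147 150 151 153 154 150 150 153 155 149 151 153 149 147 147 132  94  50  24
```

Contact felt at reading z≈199 with the board top at 235: tips are ~36 mm behind the reported TCP. I regrasp with that correction.

>>> {"name": "play_rows", "arguments": {
  "rows": [
    {"dp": [0, 0, -0.5], "turn": [0, 0, 0], "fingers": 1},
    {"dp": [0, 0, -0.2], "turn": [0, 0, 0], "fingers": 0.6},
    {"dp": [0, 0, 0], "turn": [0, 0, 0], "fingers": 0.6},
    {"dp": [0, 0, 0], "turn": [0, 0, 0], "fingers": 0.6}
  ]
}}

```text
clock: 5.3
eef_pos: [489.7, 362.5, 222.4]
tcp_rot: [3.141, -0.001, 1.294]
contact_force: [-0.1, 0.6, -1.3]
opening: 0.391
grasp_force: 0.0
```

>>> {"name": "play_rows", "arguments": {
  "rows": [
    {"dp": [0, 0, 0], "turn": [0, 0, 0], "fingers": 0.6},
    {"dp": [0, 0, 0], "turn": [0, 0, 0], "fingers": 0.6}
  ]
}}

```text
clock: 5.47
eef_pos: [489.1, 362.0, 221.3]
tcp_rot: [-3.14, 0.001, 1.294]
contact_force: [0.8, -0.1, 0.2]
opening: 0.4
grasp_force: 0.0
```

Down 46 mm to reading 176 (true tips ≈ 212), then close.

>>> {"name": "play_rows", "arguments": {
  "rows": [
    {"dp": [0, 0, 0.45], "turn": [0, 0, 0], "fingers": 0.6},
    {"dp": [0, 0, 0.4], "turn": [0, 0, 0], "fingers": 0.6},
    {"dp": [0, 0, 0.28], "turn": [0, 0, 0], "fingers": 0.6},
    {"dp": [0, 0, 0], "turn": [0, 0, 0], "fingers": 0.6}
  ]
}}

```text
clock: 5.8
eef_pos: [488.0, 361.2, 174.0]
tcp_rot: [-3.138, 0.004, 1.294]
contact_force: [0.1, -0.2, -1.0]
opening: 0.398
grasp_force: 0.0
```

>>> {"name": "play_rows", "arguments": {
  "rows": [
    {"dp": [0, 0, 0], "turn": [0, 0, 0], "fingers": 1},
    {"dp": [0, 0, 0], "turn": [0, 0, 0], "fingers": 1},
    {"dp": [0, 0, 0], "turn": [0, 0, 0], "fingers": 1},
    {"dp": [0, 0, 0], "turn": [0, 0, 0], "fingers": 1},
    {"dp": [0, 0, 0], "turn": [0, 0, 0], "fingers": 1}
  ],
  "force": 60
}}

```text
clock: 6.22
eef_pos: [490.1, 362.7, 178.1]
tcp_rot: [3.141, -0.001, 1.294]
contact_force: [-0.1, 0.8, 1.9]
opening: 0.054
grasp_force: 62.3
```

>>> {"name": "play_rows", "arguments": {
  "rows": [
    {"dp": [0, 0, -0.25], "turn": [0, 0, 0], "fingers": 1},
    {"dp": [0, 0, -0.25], "turn": [0, 0, 0], "fingers": 1},
    {"dp": [0, 0, 0], "turn": [0, 0, 0], "fingers": 1}
  ]
}}

```text
clock: 6.47
eef_pos: [490.8, 363.2, 200.2]
tcp_rot: [3.139, -0.003, 1.294]
contact_force: [1.2, -0.7, -0.2]
opening: 0.054
grasp_force: 61.9
```

>>> {"name": "play_rows", "arguments": {
  "rows": [
    {"dp": [0, -0.5, 0], "turn": [0, 0, 0], "fingers": 1},
    {"dp": [0, -0.5, 0], "turn": [0, 0, 0], "fingers": 1},
    {"dp": [0, -0.5, 0], "turn": [0, 0, 0], "fingers": 1},
    {"dp": [0, -0.5, 0], "turn": [0, 0, 0], "fingers": 1},
    {"dp": [0, -0.5, 0], "turn": [0, 0, 0], "fingers": 1}
  ]
}}

```text
clock: 6.88
eef_pos: [392.7, 390.0, 197.7]
tcp_rot: [3.141, -0.001, 1.293]
contact_force: [0.9, 0.5, -1.1]
opening: 0.055
grasp_force: 61.9
```

Run:
```python
from h import *
from rig import r
print(r.sense()["eef_pos"],r.sense()["opening"])
np.set_printoptions(suppress=True,precision=2)
Rn=toolR(-16); p0=[391,393,320]
# A slot at o+ey*16, C at o-ey*56
p,q=plan(p0,Rn,[547.4,-14.6,290],toolR(-71.1))
```

```text
[392.73239965 389.97864952 197.7320169 ] 0.055231021219079135
n 12 turn [0.   0.   0.77]
1 [-0.73  0.55  0.06]
2 [-0.68  0.6   0.06]
3 [-0.63  0.66  0.06]
4 [-0.58  0.7   0.06]
5 [-0.52  0.75  0.06]
6 [-0.46  0.79  0.06]
7 [-0.39  0.82  0.06]
8 [-0.32  0.85  0.06]
9 [-0.25  0.87  0.06]
10 [-0.18  0.89  0.06]
11 [-0.11  0.9   0.06]
12 [-0.04  0.91  0.06]
```

>>> {"name": "play_rows", "arguments": {
  "rows": [
    {"dp": [0, 0, -0.75], "turn": [0, 0, 0], "fingers": 1},
    {"dp": [0, 0, -0.75], "turn": [0, 0, 0], "fingers": 1},
    {"dp": [0, 0, -0.75], "turn": [0, 0, 0], "fingers": 1},
    {"dp": [0, 0, -0.75], "turn": [0, 0, 0], "fingers": 1},
    {"dp": [0, 0, -0.75], "turn": [0, 0, 0], "fingers": 1}
  ]
}}

```text
clock: 7.3
eef_pos: [393.2, 389.6, 349.4]
tcp_rot: [3.141, -0.001, 1.294]
contact_force: [0.8, 1.0, -0.6]
opening: 0.053
grasp_force: 61.9
```

>>> {"name": "play_rows", "arguments": {
  "rows": [
    {"dp": [-0.73, 0.55, 0.06], "turn": [0, 0, 0.77], "fingers": 1},
    {"dp": [-0.68, 0.6, 0.06], "turn": [0, 0, 0.77], "fingers": 1},
    {"dp": [-0.63, 0.66, 0.06], "turn": [0, 0, 0.77], "fingers": 1},
    {"dp": [-0.58, 0.7, 0.06], "turn": [0, 0, 0.77], "fingers": 1},
    {"dp": [-0.52, 0.75, 0.06], "turn": [0, 0, 0.77], "fingers": 1}
  ]
}}

```text
clock: 7.72
eef_pos: [458.9, 218.1, 335.8]
tcp_rot: [3.141, -0.001, 0.887]
contact_force: [-0.2, -0.5, -0.9]
opening: 0.054
grasp_force: 61.9
```

>>> {"name": "play_rows", "arguments": {
  "rows": [
    {"dp": [-0.46, 0.79, 0.15], "turn": [0, 0, 0.77], "fingers": 1},
    {"dp": [-0.39, 0.82, 0.15], "turn": [0, 0, 0.77], "fingers": 1},
    {"dp": [-0.32, 0.85, 0.15], "turn": [0, 0, 0.77], "fingers": 1},
    {"dp": [-0.25, 0.87, 0.15], "turn": [0, 0, 0.77], "fingers": 1},
    {"dp": [-0.18, 0.89, 0.15], "turn": [0, 0, 0.77], "fingers": 1}
  ]
}}

```text
clock: 8.13
eef_pos: [524.3, 48.2, 305.7]
tcp_rot: [3.141, -0.001, 0.483]
contact_force: [0.8, 0.3, -0.0]
opening: 0.054
grasp_force: 61.9
```

>>> {"name": "play_rows", "arguments": {
  "rows": [
    {"dp": [-0.11, 0.9, 0.15], "turn": [0, 0, 0.77], "fingers": 1},
    {"dp": [-0.04, 0.91, 0.15], "turn": [0, 0, 0.77], "fingers": 1},
    {"dp": [0, 0, 0], "turn": [0, 0, 0], "fingers": 1},
    {"dp": [0, 0, 0], "turn": [0, 0, 0], "fingers": 1},
    {"dp": [0, 0, 0], "turn": [0, 0, 0], "fingers": 1}
  ]
}}

```text
clock: 8.55
eef_pos: [549.6, -17.9, 293.5]
tcp_rot: [-3.141, -0.0, 0.326]
contact_force: [0.1, 0.9, -0.5]
opening: 0.054
grasp_force: 61.9
```

```bash
cat >> h.py <<'E'
O=np.array([552.6,-29.7]);YAW=np.radians(18.9);EX=np.array([np.cos(YAW),np.sin(YAW)]);EY=np.array([-EX[1],EX[0]])
def wpx(f,w):
    C=f["pose"]; q=C[:3,:3].T@(np.array(w)-C[:3,3]); t=np.arctan2(np.hypot(q[0],q[1]),q[2]); k=t/np.hypot(q[0],q[1])
    return f["fx"]*q[0]*k+f["cx"],f["fy"]*q[1]*k+f["cy"]
def rackp(p): d=np.array(p[:2])-O; return d@EX,d@EY
E
python3 - <<'E'
from h import *
from rig import r
f=r.grab_frame("wrist"); t=f["pixels"].astype(np.float32); cv2.imwrite("pics/wr.png",f["pixels"][:,:,::-1])
p,q=now(r);print(p,rackp(p),np.degrees(q.as_euler("xyz")))
for s in(40,):
    ys=np.arange(-96,97,1.5); o=[]
    for y in ys:
        m=np.array([wpx(f,np.r_[O+EX*(s+d)+EY*y,65]) for d in np.arange(-4,7,2)],np.float32)
        o.append(cv2.remap(t,m[:,:1],m[:,1:],cv2.INTER_LINEAR)[:,0,0].mean())
    print(s," ".join(f"{y:.1f}:{v:.0f}" for y,v in zip(ys,o)))
E
```

```text
[549.573118   -17.29518413 293.6963172 ] (np.float64(1.1544471896628685), np.float64(12.71647447805997)) [-1.79983584e+02 -2.79324273e-02  1.87321707e+01]
40 -96.0:195 -94.5:195 -93.0:194 -91.5:194 -90.0:194 -88.5:194 -87.0:191 -85.5:179 -84.0:152 -82.5:120 -81.0:100 -79.5:104 -78.0:107 -76.5:107 -75.0:107 -73.5:107 -72.0:107 -70.5:107 -69.0:107 -67.5:106 -66.0:106 -64.5:106 -63.0:106 -61.5:103 -60.0:93 -58.5:80 -57.0:74 -55.5:76 -54.0:82 -52.5:94 -51.0:102 -49.5:101 -48.0:99 -46.5:100 -45.0:100 -43.5:100 -42.0:102 -40.5:106 -39.0:107 -37.5:106 -36.0:105 -34.5:105 -33.0:104 -31.5:102 -30.0:100 -28.5:98 -27.0:100 -25.5:100 -24.0:91 -22.5:79 -21.0:83 -19.5:98 -18.0:103 -16.5:104 -15.0:103 -13.5:100 -12.0:98 -10.5:99 -9.0:99 -7.5:99 -6.0:101 -4.5:105 -3.0:106 -1.5:106 0.0:105 1.5:105 3.0:104 4.5:101 6.0:94 7.5:86 9.0:81 10.5:81 12.0:81 13.5:81 15.0:84 16.5:93 18.0:101 19.5:101 21.0:94 22.5:92 24.0:97 25.5:101 27.0:101 28.5:101 30.0:103 31.5:107 33.0:109 34.5:108 36.0:107 37.5:108 39.0:107 40.5:105 42.0:104 43.5:109 45.0:128 46.5:143 48.0:125 49.5:87 51.0:75 52.5:76 54.0:92 55.5:131 57.0:155 58.5:160 60.0:163 61.5:169 63.0:177 64.5:180 66.0:180 67.5:180 69.0:180 70.5:180 72.0:180 73.5:181 75.0:180 76.5:182 78.0:187 79.5:193 81.0:188 82.5:161 84.0:153 85.5:183 87.0:195 88.5:196 90.0:196 91.5:196 93.0:196 94.5:196 96.0:196
```

>>> {"name": "play_rows", "arguments": {
  "rows": [
    {"dp": [0, -0.1, 0.7], "turn": [0, 0, 0], "fingers": 1},
    {"dp": [0, 0, 0.7], "turn": [0, 0, 0], "fingers": 1},
    {"dp": [0, 0, 0.7], "turn": [0, 0, 0], "fingers": 1},
    {"dp": [0, 0, 0.7], "turn": [0, 0, 0], "fingers": 1},
    {"dp": [0, 0, 0], "turn": [0, 0, 0], "fingers": 1}
  ]
}}

```text
clock: 9.02
eef_pos: [544.8, -12.6, 176.9]
tcp_rot: [-3.139, 0.007, 0.328]
contact_force: [-1.2, 0.4, -1.0]
opening: 0.057
grasp_force: 61.8
```

>>> {"name": "play_rows", "arguments": {
  "rows": [
    {"dp": [0, 0, 0], "turn": [0, 0, 0], "fingers": 1},
    {"dp": [0, 0, 0], "turn": [0, 0, 0], "fingers": 1}
  ]
}}

```text
clock: 9.18
eef_pos: [549.4, -13.4, 183.1]
tcp_rot: [3.141, -0.002, 0.327]
contact_force: [0.3, 0.1, -0.6]
opening: 0.053
grasp_force: 61.8
```

Run:
```python
from h import *
from rig import r
f=r.grab_frame("wrist"); t=f["pixels"].astype(np.float32)
p,q=now(r);print(p,rackp(p),np.degrees(q.as_euler("xyz")))
ys=np.arange(-70,50,1.); o=[]
for y in ys:
    m=np.array([wpx(f,np.r_[O+EX*(40+d)+EY*y,65]) for d in np.arange(-4,7,2)],np.float32)
    o.append(cv2.remap(t,m[:,:1],m[:,1:],cv2.INTER_LINEAR)[:,0,0].mean())
print(" ".join(f"{y:.0f}:{v:.0f}" for y,v in zip(ys,o)))
```

```text
[549.8132619  -13.64753294 183.4966767 ] (np.float64(2.563181572434974), np.float64(16.089677072655466)) [ 1.79941127e+02 -1.67104453e-01  1.87402138e+01]
-70:107 -69:107 -68:107 -67:107 -66:106 -65:107 -64:106 -63:106 -62:106 -61:102 -60:92 -59:79 -58:74 -57:73 -56:73 -55:73 -54:75 -53:78 -52:81 -51:86 -50:91 -49:96 -48:98 -47:99 -46:101 -45:100 -44:99 -43:99 -42:102 -41:105 -40:107 -39:106 -38:105 -37:105 -36:104 -35:104 -34:104 -33:103 -32:102 -31:100 -30:98 -29:97 -28:97 -27:99 -26:101 -25:101 -24:88 -23:74 -22:69 -21:72 -20:78 -19:89 -18:99 -17:103 -16:103 -15:102 -14:99 -13:95 -12:96 -11:97 -10:98 -9:98 -8:96 -7:97 -6:100 -5:103 -4:105 -3:105 -2:103 -1:103 0:103 1:103 2:103 3:102 4:101 5:99 6:97 7:96 8:96 9:96 10:92 11:83 12:76 13:74 14:74 15:74 16:75 17:74 18:75 19:76 20:79 21:82 22:86 23:92 24:96 25:98 26:99 27:99 28:98 29:98 30:101 31:105 32:106 33:107 34:106 35:105 36:105 37:105 38:106 39:105 40:103 41:102 42:100 43:99 44:100 45:102 46:104 47:102 48:90 49:76
```

>>> {"name": "play_rows", "arguments": {
  "rows": [
    {"dp": [-0.03, -0.02, 0.2], "turn": [0, 0, 0], "fingers": 1},
    {"dp": [0, 0, 0.2], "turn": [0, 0, 0], "fingers": 1},
    {"dp": [0, 0, 0.1], "turn": [0, 0, 0], "fingers": 1},
    {"dp": [0, 0, 0], "turn": [0, 0, 0], "fingers": 1}
  ]
}}

```text
clock: 9.57
eef_pos: [546.3, -13.8, 160.3]
tcp_rot: [-3.141, 0.001, 0.326]
contact_force: [-0.2, -0.3, -0.6]
opening: 0.051
grasp_force: 61.9
```

>>> {"name": "play_rows", "arguments": {
  "rows": [
    {"dp": [0, 0, 0.07], "turn": [0, 0, 0], "fingers": 1},
    {"dp": [0, 0, 0.07], "turn": [0, 0, 0], "fingers": 1},
    {"dp": [0, 0, 0], "turn": [0, 0, 0], "fingers": 1}
  ]
}}

```text
clock: 9.82
eef_pos: [546.8, -13.9, 155.2]
tcp_rot: [-3.141, 0.001, 0.326]
contact_force: [-0.7, 0.5, -1.5]
opening: 0.053
grasp_force: 61.9
```

>>> {"name": "play_rows", "arguments": {
  "rows": [
    {"dp": [0, 0, 0.05], "turn": [0, 0, 0], "fingers": 1},
    {"dp": [0, 0, 0.05], "turn": [0, 0, 0], "fingers": 1},
    {"dp": [0, 0, 0], "turn": [0, 0, 0], "fingers": 1}
  ]
}}

```text
clock: 10.07
eef_pos: [546.9, -13.8, 151.3]
tcp_rot: [-3.141, 0.0, 0.326]
contact_force: [-1.0, -0.7, -0.6]
opening: 0.055
grasp_force: 61.9
```

>>> {"name": "play_rows", "arguments": {
  "rows": [
    {"dp": [0, 0, 0.13], "turn": [0, 0, 0], "fingers": 1},
    {"dp": [0, 0, 0.13], "turn": [0, 0, 0], "fingers": 1},
    {"dp": [0, 0, 0.13], "turn": [0, 0, 0], "fingers": 1},
    {"dp": [0, 0, 0.13], "turn": [0, 0, 0], "fingers": 1},
    {"dp": [0, 0, 0], "turn": [0, 0, 0], "fingers": 1}
  ]
}}

```text
clock: 10.48
eef_pos: [546.2, -13.8, 129.5]
tcp_rot: [-3.141, 0.002, 0.326]
contact_force: [-0.0, 0.0, -0.9]
opening: 0.053
grasp_force: 61.9
```

>>> {"name": "play_rows", "arguments": {
  "rows": [
    {"dp": [0, 0, 0.05], "turn": [0, 0, 0], "fingers": 1},
    {"dp": [0, 0, 0.05], "turn": [0, 0, 0], "fingers": 1},
    {"dp": [0, 0, 0], "turn": [0, 0, 0], "fingers": 1}
  ]
}}

```text
clock: 10.73
eef_pos: [547.0, -13.8, 126.6]
tcp_rot: [-3.141, 0.0, 0.326]
contact_force: [0.2, -0.2, -0.7]
opening: 0.05
grasp_force: 61.9
```

>>> {"name": "play_rows", "arguments": {
  "rows": [
    {"dp": [0, 0, 0.05], "turn": [0, 0, 0], "fingers": 1},
    {"dp": [0, 0, 0], "turn": [0, 0, 0], "fingers": 1}
  ]
}}

```text
clock: 10.9
eef_pos: [547.0, -13.8, 124.7]
tcp_rot: [3.142, 0.0, 0.326]
contact_force: [-0.8, -0.3, -0.8]
opening: 0.058
grasp_force: 61.9
```

>>> {"name": "play_rows", "arguments": {
  "rows": [
    {"dp": [0, 0, 0.05], "turn": [0, 0, 0], "fingers": 1},
    {"dp": [0, 0, 0], "turn": [0, 0, 0], "fingers": 1}
  ]
}}

```text
clock: 11.07
eef_pos: [547.3, -13.9, 123.1]
tcp_rot: [3.141, -0.0, 0.326]
contact_force: [0.4, -0.4, -0.5]
opening: 0.058
grasp_force: 62.0
```

>>> {"name": "play_rows", "arguments": {
  "rows": [
    {"dp": [0, 0, 0.04], "turn": [0, 0, 0], "fingers": 1},
    {"dp": [0, 0, 0], "turn": [0, 0, 0], "fingers": 1}
  ]
}}

```text
clock: 11.23
eef_pos: [547.7, -14.1, 123.1]
tcp_rot: [3.141, -0.001, 0.326]
contact_force: [-5.2, -1.3, 17.2]
opening: 0.055
grasp_force: 64.6
```

>>> {"name": "play_rows", "arguments": {
  "rows": [
    {"dp": [0, 0, -0.04], "turn": [0, 0, 0], "fingers": 1},
    {"dp": [0, 0, 0], "turn": [0, 0, 0], "fingers": 0.6},
    {"dp": [0, 0, 0], "turn": [0, 0, 0], "fingers": 0.6},
    {"dp": [0, 0, 0], "turn": [0, 0, 0], "fingers": 0.6},
    {"dp": [0, 0, 0], "turn": [0, 0, 0], "fingers": 0.6}
  ]
}}

```text
clock: 11.65
eef_pos: [546.9, -13.8, 122.6]
tcp_rot: [-3.141, 0.0, 0.326]
contact_force: [0.7, 0.8, -0.1]
opening: 0.396
grasp_force: 0.0
```

>>> {"name": "play_rows", "arguments": {
  "rows": [
    {"dp": [0, 0, -0.3], "turn": [0, 0, 0], "fingers": 0.6},
    {"dp": [0, 0, -0.6], "turn": [0, 0, 0], "fingers": 0.6},
    {"dp": [0, 0, -0.9], "turn": [0, 0, 0], "fingers": 0.6},
    {"dp": [0, 0, -0.9], "turn": [0, 0, 0], "fingers": 0.6},
    {"dp": [0, 0, -0.9], "turn": [0, 0, 0], "fingers": 0.6}
  ]
}}

```text
clock: 12.07
eef_pos: [546.6, -13.8, 268.1]
tcp_rot: [-3.141, 0.001, 0.326]
contact_force: [1.3, 0.3, 0.5]
opening: 0.403
grasp_force: 0.0
```

Run:
```python
from h import *
from rig import r
np.set_printoptions(suppress=True,precision=2)
p,q=now(r); print(p,rackp(p))
T=toolR(12.3,-30); print(T.as_matrix())
top=np.array([511,-345,167.5]); tz=T.as_matrix()[:,2]
p,q=plan(p,q,top-tz*39,T)
p,q=plan(p,q,top+tz*61,T)
```

```text
[546.57 -13.79 268.09] (np.float64(-0.5492768791502031), np.float64(17.002269220844504))
[[-0.21  0.85  0.49]
 [ 0.98  0.18  0.11]
 [ 0.    0.5  -0.87]]
n 16 turn [-0.26  0.23 -0.85]
1 [-0.25  0.47  0.1 ]
2 [-0.29  0.44  0.11]
3 [-0.33  0.41  0.11]
4 [-0.37  0.38  0.12]
5 [-0.4   0.34  0.12]
6 [-0.44  0.3   0.12]
7 [-0.46  0.26  0.11]
8 [-0.49  0.21  0.11]
9 [-0.51  0.16  0.1 ]
10 [-0.52  0.12  0.09]
11 [-0.53  0.07  0.08]
12 [-0.54  0.02  0.07]
13 [-0.54 -0.03  0.06]
14 [-0.53 -0.08  0.04]
15 [-0.52 -0.13  0.03]
16 [-0.51 -0.18  0.01]
n 3 turn [0. 0. 0.]
1 [-0.    0.    0.83]
2 [-0.    0.    0.83]
3 [-0.    0.    0.83]
```

>>> {"name": "play_rows", "arguments": {
  "rows": [
    {"dp": [-0.25, 0.47, 0.1], "turn": [-0.26, 0.23, -0.85], "fingers": 0.6},
    {"dp": [-0.29, 0.44, 0.11], "turn": [-0.26, 0.23, -0.85], "fingers": 0.6},
    {"dp": [-0.33, 0.41, 0.11], "turn": [-0.26, 0.23, -0.85], "fingers": 0.6},
    {"dp": [-0.37, 0.38, 0.12], "turn": [-0.26, 0.23, -0.85], "fingers": 0.6},
    {"dp": [-0.4, 0.34, 0.12], "turn": [-0.26, 0.23, -0.85], "fingers": 0.6}
  ]
}}

```text
clock: 12.48
eef_pos: [530.1, -119.1, 246.0]
tcp_rot: [2.981, -0.086, 0.784]
contact_force: [0.1, 0.2, -0.4]
opening: 0.407
grasp_force: 0.0
```

>>> {"name": "play_rows", "arguments": {
  "rows": [
    {"dp": [-0.44, 0.3, 0.12], "turn": [-0.26, 0.23, -0.85], "fingers": 0.6},
    {"dp": [-0.46, 0.26, 0.11], "turn": [-0.26, 0.23, -0.85], "fingers": 0.6},
    {"dp": [-0.49, 0.21, 0.11], "turn": [-0.26, 0.23, -0.85], "fingers": 0.6},
    {"dp": [-0.51, 0.16, 0.1], "turn": [-0.26, 0.23, -0.85], "fingers": 0.6},
    {"dp": [-0.52, 0.12, 0.09], "turn": [-0.26, 0.23, -0.85], "fingers": 0.6}
  ]
}}

```text
clock: 12.9
eef_pos: [513.4, -221.3, 225.5]
tcp_rot: [2.806, -0.094, 1.232]
contact_force: [0.5, 0.1, 0.8]
opening: 0.401
grasp_force: 0.0
```

>>> {"name": "play_rows", "arguments": {
  "rows": [
    {"dp": [-0.53, 0.07, 0.08], "turn": [-0.26, 0.23, -0.85], "fingers": 0.6},
    {"dp": [-0.54, 0.02, 0.07], "turn": [-0.26, 0.23, -0.85], "fingers": 0.6},
    {"dp": [-0.54, -0.03, 0.06], "turn": [-0.26, 0.23, -0.85], "fingers": 0.6},
    {"dp": [-0.53, -0.08, 0.04], "turn": [-0.26, 0.23, -0.85], "fingers": 0.6},
    {"dp": [-0.52, -0.13, 0.03], "turn": [-0.26, 0.23, -0.85], "fingers": 0.6}
  ]
}}

```text
clock: 13.32
eef_pos: [495.9, -308.5, 207.0]
tcp_rot: [2.666, -0.041, 1.62]
contact_force: [0.7, -0.3, -0.4]
opening: 0.401
grasp_force: 0.0
```

>>> {"name": "play_rows", "arguments": {
  "rows": [
    {"dp": [-0.51, -0.18, 0.01], "turn": [-0.26, 0.23, -0.85], "fingers": 0.6},
    {"dp": [0, 0, 0], "turn": [0, 0, 0], "fingers": 0.6},
    {"dp": [0, 0, 0], "turn": [0, 0, 0], "fingers": 0.6},
    {"dp": [0, 0, 0], "turn": [0, 0, 0], "fingers": 0.6},
    {"dp": [0, 0, 0], "turn": [0, 0, 0], "fingers": 0.6}
  ]
}}

```text
clock: 13.73
eef_pos: [491.5, -325.8, 203.0]
tcp_rot: [2.64, -0.025, 1.699]
contact_force: [-0.6, -1.1, 0.3]
opening: 0.396
grasp_force: 0.0
```

Run:
```python
from h import *
from rig import r
np.set_printoptions(suppress=True,precision=2)
f=r.grab_frame("wrist");g=r.grab_frame("scene"); t=r.grab_frame("top")
w=f["pixels"][:,:,::-1];s=g["pixels"][:,:,::-1];t=t["pixels"][:,:,::-1]
z=lambda i,x,y,n,m:cv2.resize(i[y:y+n,x:x+n],(m,m),interpolation=cv2.INTER_CUBIC)
c=np.hstack([cv2.resize(w[40:480,100:540],(520,520)),np.vstack([z(s,290,240,75,260),z(s,200,310,130,260)])])
cv2.imwrite("pics/e1.png",c)
p,q=now(r); print(p); T=toolR(12.3,-30); print(q.as_matrix())
top=np.array([511,-345,167.5]); d=T.inv().apply(top-p); print("top in tool",d, "turn",(q.inv()*T).as_rotvec(True))
for s_ in(-60,60): print(wpx(f,top+T.as_matrix()[:,0]*s_))
```

```text
[ 491.76 -325.75  203.24]
[[-0.13  0.87  0.47]
 [ 0.99  0.1   0.08]
 [ 0.02  0.48 -0.88]]
top in tool [-22.91  -5.14  38.3 ] turn [-1.19  1.2  -4.9 ]
(np.float64(322.7779979901354), np.float64(355.50435879690065))
(np.float64(306.38493035173474), np.float64(192.1791440661328))
```

View pics/e1.png

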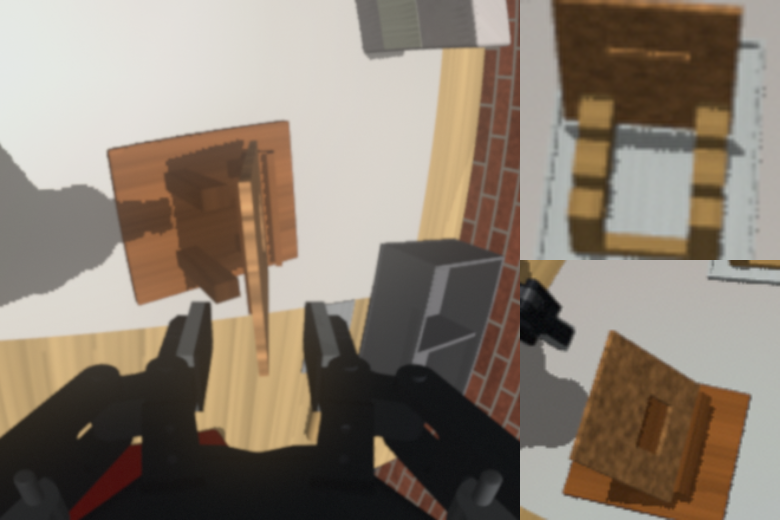

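The hung board stands fully down in its slot. The easel board's top edge, at full-image (306,192)–(322,355), matches my prediction; only the tool lags by one step.

Run:
```python
from h import *
from rig import r
np.set_printoptions(suppress=True,precision=2)
p,q=now(r); T=toolR(12.3,-30); top=np.array([511,-345,167.5]); tz=T.as_matrix()[:,2]
p,q=plan(p,q,top-tz*35,T,1)
```

```text
n 1 turn [-0.2   0.2  -0.82]
1 [-0.58 -0.08  0.1 ]
```

>>> {"name": "play_rows", "arguments": {
  "rows": [
    {"dp": [-0.58, -0.14, 0.07], "turn": [-0.2, 0.2, -0.82], "fingers": 0.6},
    {"dp": [0, 0, 0], "turn": [0, 0, 0], "fingers": 0.6},
    {"dp": [0, 0, 0], "turn": [0, 0, 0], "fingers": 0.6},
    {"dp": [0, 0, 0], "turn": [0, 0, 0], "fingers": 0.6}
  ]
}}

```text
clock: 14.22
eef_pos: [490.7, -349.4, 197.1]
tcp_rot: [2.618, -0.001, 1.783]
contact_force: [0.2, -0.0, 0.8]
opening: 0.4
grasp_force: 0.0
```

Run:
```python
from h import *
from rig import r
np.set_printoptions(suppress=True,precision=2)
p,q=now(r); T=toolR(12.3,-30); top=np.array([511,-345,167.5]); tz=T.as_matrix()[:,2]
print(p,"turn",(q.inv()*T).as_rotvec(True)/6)
plan(p,q,top+tz*61,q,4)
```

```text
[ 490.69 -349.37  197.07] turn [-0.   -0.   -0.02]
n 4 turn [0. 0. 0.]
1 [-0.    0.02  0.61]
2 [-0.    0.02  0.61]
3 [-0.    0.02  0.61]
4 [-0.    0.02  0.61]
```

>>> {"name": "play_rows", "arguments": {
  "rows": [
    {"dp": [0, 0.07, 0.61], "turn": [0, 0, 0], "fingers": 0.6},
    {"dp": [0, 0, 0.61], "turn": [0, 0, 0], "fingers": 0.6},
    {"dp": [0, 0, 0.61], "turn": [0, 0, 0], "fingers": 0.6},
    {"dp": [0, 0, 0.61], "turn": [0, 0, 0], "fingers": 0.6},
    {"dp": [0, 0, 0], "turn": [0, 0, 0], "fingers": 0.6}
  ]
}}

```text
clock: 14.63
eef_pos: [540.6, -336.0, 110.6]
tcp_rot: [2.621, -0.005, 1.786]
contact_force: [-1.8, 1.5, 0.2]
opening: 0.398
grasp_force: 0.0
```

>>> {"name": "play_rows", "arguments": {
  "rows": [
    {"dp": [0, 0, 0], "turn": [0, 0, 0], "fingers": 1},
    {"dp": [0, 0, 0], "turn": [0, 0, 0], "fingers": 1},
    {"dp": [0, 0, 0], "turn": [0, 0, 0], "fingers": 1},
    {"dp": [0, 0, 0], "turn": [0, 0, 0], "fingers": 1},
    {"dp": [0, 0, 0], "turn": [0, 0, 0], "fingers": 1}
  ]
}}

```text
clock: 15.05
eef_pos: [541.1, -339.7, 115.5]
tcp_rot: [2.617, 0.001, 1.784]
contact_force: [-1.6, 1.3, 6.2]
opening: 0.059
grasp_force: 59.7
```

>>> {"name": "play_rows", "arguments": {
  "rows": [
    {"dp": [0, 0, -0.4], "turn": [0, 0, 0], "fingers": 1},
    {"dp": [0, 0, -0.8], "turn": [0, 0, 0], "fingers": 1},
    {"dp": [0, 0, -0.9], "turn": [0, 0, 0], "fingers": 1},
    {"dp": [0, 0, -0.9], "turn": [0, 0, 0], "fingers": 1},
    {"dp": [0, 0, -0.9], "turn": [0, 0, 0], "fingers": 1}
  ]
}}

```text
clock: 15.47
eef_pos: [463.1, -355.7, 250.6]
tcp_rot: [2.619, 0.0, 1.785]
contact_force: [1.4, -0.4, -1.5]
opening: 0.055
grasp_force: 59.6
```

Run:
```python
from h import *
from rig import r
np.set_printoptions(suppress=True,precision=2)
p,q=now(r); print(p,r.sense()["grasp_force"],r.sense()["opening"])
t=O-55.3*EY
plan(p,q,[t[0],t[1],300],toolR(-71.1))
```

```text
[ 463.13 -355.66  250.59] 59.6429318189621 0.05534512450203212
n 16 turn [ 0.26 -0.23  0.85]
1 [0.38 0.26 0.06]
2 [0.4  0.23 0.04]
3 [0.42 0.19 0.03]
4 [0.44 0.15 0.01]
5 [0.45 0.11 0.  ]
6 [ 0.46  0.07 -0.01]
7 [ 0.46  0.03 -0.03]
8 [ 0.46 -0.01 -0.04]
9 [ 0.46 -0.05 -0.05]
10 [ 0.45 -0.1  -0.06]
11 [ 0.44 -0.14 -0.06]
12 [ 0.43 -0.18 -0.07]
13 [ 0.41 -0.22 -0.07]
14 [ 0.38 -0.25 -0.08]
15 [ 0.36 -0.29 -0.08]
16 [ 0.33 -0.32 -0.08]
```

>>> {"name": "play_rows", "arguments": {
  "rows": [
    {"dp": [0.38, 0.26, 0.06], "turn": [0.26, -0.23, 0.85], "fingers": 1},
    {"dp": [0.4, 0.23, 0.04], "turn": [0.26, -0.23, 0.85], "fingers": 1},
    {"dp": [0.42, 0.19, 0.03], "turn": [0.26, -0.23, 0.85], "fingers": 1},
    {"dp": [0.44, 0.15, 0.01], "turn": [0.26, -0.23, 0.85], "fingers": 1},
    {"dp": [0.45, 0.11, 0], "turn": [0.26, -0.23, 0.85], "fingers": 1}
  ]
}}

```text
clock: 15.88
eef_pos: [495.6, -274.2, 264.7]
tcp_rot: [2.769, -0.082, 1.348]
contact_force: [0.3, 0.7, -1.4]
opening: 0.058
grasp_force: 59.6
```

>>> {"name": "play_rows", "arguments": {
  "rows": [
    {"dp": [0.46, 0.07, -0.01], "turn": [0.26, -0.23, 0.85], "fingers": 1},
    {"dp": [0.46, 0.03, -0.03], "turn": [0.26, -0.23, 0.85], "fingers": 1},
    {"dp": [0.46, -0.01, -0.04], "turn": [0.26, -0.23, 0.85], "fingers": 1},
    {"dp": [0.46, -0.05, -0.05], "turn": [0.26, -0.23, 0.85], "fingers": 1},
    {"dp": [0.45, -0.1, -0.06], "turn": [0.26, -0.23, 0.85], "fingers": 1}
  ]
}}

```text
clock: 16.3
eef_pos: [526.0, -189.6, 279.9]
tcp_rot: [2.945, -0.091, 0.896]
contact_force: [0.6, 0.3, -1.5]
opening: 0.058
grasp_force: 59.5
```

>>> {"name": "play_rows", "arguments": {
  "rows": [
    {"dp": [0.44, -0.14, -0.06], "turn": [0.26, -0.23, 0.85], "fingers": 1},
    {"dp": [0.43, -0.18, -0.07], "turn": [0.26, -0.23, 0.85], "fingers": 1},
    {"dp": [0.41, -0.22, -0.07], "turn": [0.26, -0.23, 0.85], "fingers": 1},
    {"dp": [0.38, -0.25, -0.08], "turn": [0.26, -0.23, 0.85], "fingers": 1},
    {"dp": [0.36, -0.29, -0.08], "turn": [0.26, -0.23, 0.85], "fingers": 1}
  ]
}}

```text
clock: 16.72
eef_pos: [557.3, -102.6, 294.7]
tcp_rot: [3.11, -0.021, 0.441]
contact_force: [-0.4, -1.0, -1.4]
opening: 0.06
grasp_force: 59.5
```

>>> {"name": "play_rows", "arguments": {
  "rows": [
    {"dp": [0, 0, 0], "turn": [0, 0, 0], "fingers": 1},
    {"dp": [0, 0, 0], "turn": [0, 0, 0], "fingers": 1},
    {"dp": [0, 0, 0], "turn": [0, 0, 0], "fingers": 1},
    {"dp": [0, 0, 0], "turn": [0, 0, 0], "fingers": 1}
  ]
}}

```text
clock: 17.05
eef_pos: [556.6, -104.0, 294.0]
tcp_rot: [3.109, -0.022, 0.446]
contact_force: [-0.4, 0.3, -1.3]
opening: 0.054
grasp_force: 59.6
```

Run:
```python
from h import *
from rig import r
np.set_printoptions(suppress=True,precision=2)
p,q=now(r); print(p,rackp(p),r.sense()["grasp_force"],r.sense()["opening"])
t=O-55.3*EY
plan(p,q,[t[0],t[1],p[2]],toolR(-71.1))
```

```text
[ 556.56 -103.99  294.04] (np.float64(-20.319248267302598), np.float64(-71.56875171189712)) 59.62018847465515 0.05359504449057939
n 2 turn [ 0.15 -0.11  0.55]
1 [ 0.28 -0.17  0.  ]
2 [ 0.27 -0.19  0.  ]
```

>>> {"name": "play_rows", "arguments": {
  "rows": [
    {"dp": [0.28, -0.17, 0], "turn": [0.15, -0.11, 0.55], "fingers": 1},
    {"dp": [0.27, -0.19, 0], "turn": [0.15, -0.11, 0.55], "fingers": 1},
    {"dp": [0, 0, 0.6], "turn": [0, 0, 0], "fingers": 1},
    {"dp": [0, 0, 0.75], "turn": [0, 0, 0], "fingers": 1},
    {"dp": [0, 0, 0.75], "turn": [0, 0, 0], "fingers": 1}
  ]
}}

```text
clock: 17.47
eef_pos: [571.8, -81.9, 210.0]
tcp_rot: [3.141, -0.003, 0.33]
contact_force: [-0.3, 0.4, -1.5]
opening: 0.057
grasp_force: 59.6
```

>>> {"name": "play_rows", "arguments": {
  "rows": [
    {"dp": [0, 0, 0.75], "turn": [0, 0, 0], "fingers": 1},
    {"dp": [0, 0, 0], "turn": [0, 0, 0], "fingers": 1},
    {"dp": [0, 0, 0], "turn": [0, 0, 0], "fingers": 1},
    {"dp": [0, 0, 0], "turn": [0, 0, 0], "fingers": 1}
  ]
}}

```text
clock: 17.8
eef_pos: [572.4, -81.7, 181.9]
tcp_rot: [-3.142, -0.003, 0.33]
contact_force: [1.0, 0.7, -0.4]
opening: 0.059
grasp_force: 59.5
```

Run:
```python
from h import *
from rig import r
np.set_printoptions(suppress=True,precision=2)
p,q=now(r); print(p,rackp(p),np.degrees(q.as_euler("xyz")),r.sense()["grasp_force"])
t=O-55.3*EY
plan(p,q,[t[0],t[1],p[2]],toolR(-71.2))
f=r.grab_frame("wrist"); t=f["pixels"].astype(np.float32)
ys=np.arange(-90,-10,1.)
o=[]
for y in ys:
    m=np.array([wpx(f,np.r_[O+EX*(40+d)+EY*y,65]) for d in np.arange(-4,7,2)],np.float32)
    o.append(cv2.remap(t,m[:,:1],m[:,1:],cv2.INTER_LINEAR)[:,0,0].mean())
print(" ".join(f"{y:.0f}:{v:.0f}" for y,v in zip(ys,o)))
```

```text
[572.43 -81.68 181.94] (np.float64(1.9294580262665901), np.float64(-55.59852466799059)) [-180.     -0.14   18.89] 59.51196849346161
n 1 turn [-0.   -0.02  0.01]
1 [-0.05 -0.01 -0.  ]
-90:121 -89:114 -88:114 -87:121 -86:125 -85:125 -84:125 -83:125 -82:125 -81:124 -80:121 -79:118 -78:117 -77:117 -76:117 -75:117 -74:117 -73:117 -72:117 -71:117 -70:117 -69:117 -68:117 -67:117 -66:117 -65:117 -64:116 -63:111 -62:99 -61:89 -60:86 -59:85 -58:85 -57:86 -56:86 -55:86 -54:86 -53:86 -52:86 -51:89 -50:96 -49:105 -48:110 -47:112 -46:113 -45:113 -44:112 -43:112 -42:116 -41:120 -40:121 -39:121 -38:120 -37:120 -36:119 -35:120 -34:120 -33:119 -32:117 -31:115 -30:113 -29:112 -28:112 -27:115 -26:118 -25:120 -24:122 -23:125 -22:127 -21:129 -20:128 -19:117 -18:103 -17:91 -16:85 -15:99 -14:138 -13:173 -12:186 -11:190
```

>>> {"name": "play_rows", "arguments": {
  "rows": [
    {"dp": [-0.04, 0, 0.2], "turn": [0, 0, 0], "fingers": 1},
    {"dp": [0, 0, 0.2], "turn": [0, 0, 0], "fingers": 1},
    {"dp": [0, 0, 0.1], "turn": [0, 0, 0], "fingers": 1},
    {"dp": [0, 0, 0], "turn": [0, 0, 0], "fingers": 1}
  ]
}}

```text
clock: 18.18
eef_pos: [569.4, -81.4, 159.1]
tcp_rot: [-3.14, 0.001, 0.33]
contact_force: [0.0, 0.1, -1.1]
opening: 0.057
grasp_force: 59.7
```

>>> {"name": "play_rows", "arguments": {
  "rows": [
    {"dp": [0, 0, 0.07], "turn": [0, 0, 0], "fingers": 1},
    {"dp": [0, 0, 0.07], "turn": [0, 0, 0], "fingers": 1},
    {"dp": [0, 0, 0], "turn": [0, 0, 0], "fingers": 1}
  ]
}}

```text
clock: 18.43
eef_pos: [569.9, -81.5, 154.0]
tcp_rot: [-3.14, -0.0, 0.33]
contact_force: [-0.3, 0.1, -0.7]
opening: 0.059
grasp_force: 59.7
```

>>> {"name": "play_rows", "arguments": {
  "rows": [
    {"dp": [0, 0, 0.05], "turn": [0, 0, 0], "fingers": 1},
    {"dp": [0, 0, 0.05], "turn": [0, 0, 0], "fingers": 1},
    {"dp": [0, 0, 0], "turn": [0, 0, 0], "fingers": 1}
  ]
}}

```text
clock: 18.68
eef_pos: [570.0, -81.5, 150.2]
tcp_rot: [-3.14, -0.0, 0.33]
contact_force: [0.5, -0.5, -0.3]
opening: 0.062
grasp_force: 59.7
```

>>> {"name": "play_rows", "arguments": {
  "rows": [
    {"dp": [0, 0, 0.05], "turn": [0, 0, 0], "fingers": 1},
    {"dp": [0, 0, 0.05], "turn": [0, 0, 0], "fingers": 1},
    {"dp": [0, 0, 0], "turn": [0, 0, 0], "fingers": 1}
  ]
}}

```text
clock: 18.93
eef_pos: [569.9, -81.5, 146.1]
tcp_rot: [-3.14, -0.0, 0.33]
contact_force: [-0.4, 0.5, -0.6]
opening: 0.053
grasp_force: 59.7
```

No contact at the tooth height, so it is in the slot; continue to the floor.

>>> {"name": "play_rows", "arguments": {
  "rows": [
    {"dp": [0, 0, 0.13], "turn": [0, 0, 0], "fingers": 1},
    {"dp": [0, 0, 0.13], "turn": [0, 0, 0], "fingers": 1},
    {"dp": [0, 0, 0.13], "turn": [0, 0, 0], "fingers": 1},
    {"dp": [0, 0, 0.13], "turn": [0, 0, 0], "fingers": 1},
    {"dp": [0, 0, 0.1], "turn": [0, 0, 0], "fingers": 1}
  ]
}}

```text
clock: 19.35
eef_pos: [569.8, -81.4, 120.8]
tcp_rot: [-3.14, -0.0, 0.33]
contact_force: [-0.4, -0.5, -1.6]
opening: 0.058
grasp_force: 59.7
```

>>> {"name": "play_rows", "arguments": {
  "rows": [
    {"dp": [0, 0, 0.07], "turn": [0, 0, 0], "fingers": 1},
    {"dp": [0, 0, 0.05], "turn": [0, 0, 0], "fingers": 1},
    {"dp": [0, 0, 0], "turn": [0, 0, 0], "fingers": 1}
  ]
}}

```text
clock: 19.6
eef_pos: [569.9, -81.4, 116.5]
tcp_rot: [-3.14, -0.0, 0.33]
contact_force: [-0.1, -0.0, -1.2]
opening: 0.057
grasp_force: 59.7
```

>>> {"name": "play_rows", "arguments": {
  "rows": [
    {"dp": [0, 0, 0.05], "turn": [0, 0, 0], "fingers": 1},
    {"dp": [0, 0, 0], "turn": [0, 0, 0], "fingers": 1}
  ]
}}

```text
clock: 19.77
eef_pos: [570.2, -81.5, 114.8]
tcp_rot: [-3.141, -0.001, 0.33]
contact_force: [-0.1, 1.1, -1.0]
opening: 0.059
grasp_force: 59.7
```

>>> {"name": "play_rows", "arguments": {
  "rows": [
    {"dp": [0, 0, 0.05], "turn": [0, 0, 0], "fingers": 1},
    {"dp": [0, 0, 0], "turn": [0, 0, 0], "fingers": 1}
  ]
}}

```text
clock: 19.93
eef_pos: [570.1, -81.5, 112.8]
tcp_rot: [-3.141, -0.001, 0.33]
contact_force: [-0.1, -0.9, -1.0]
opening: 0.059
grasp_force: 59.7
```

>>> {"name": "play_rows", "arguments": {
  "rows": [
    {"dp": [0, 0, 0.05], "turn": [0, 0, 0], "fingers": 1},
    {"dp": [0, 0, 0], "turn": [0, 0, 0], "fingers": 1}
  ]
}}

```text
clock: 20.1
eef_pos: [570.0, -81.5, 110.7]
tcp_rot: [-3.14, -0.0, 0.33]
contact_force: [-0.1, 0.1, -0.8]
opening: 0.059
grasp_force: 59.7
```

>>> {"name": "play_rows", "arguments": {
  "rows": [
    {"dp": [0, 0, 0.05], "turn": [0, 0, 0], "fingers": 1},
    {"dp": [0, 0, 0], "turn": [0, 0, 0], "fingers": 1}
  ]
}}

```text
clock: 20.27
eef_pos: [570.0, -81.5, 108.6]
tcp_rot: [-3.14, -0.0, 0.33]
contact_force: [0.2, -0.2, -1.0]
opening: 0.061
grasp_force: 59.7
```

>>> {"name": "play_rows", "arguments": {
  "rows": [
    {"dp": [0, 0, 0.05], "turn": [0, 0, 0], "fingers": 1},
    {"dp": [0, 0, 0], "turn": [0, 0, 0], "fingers": 1}
  ]
}}

```text
clock: 20.43
eef_pos: [570.7, -81.5, 107.3]
tcp_rot: [-3.141, -0.002, 0.33]
contact_force: [-0.1, -0.4, 1.9]
opening: 0.057
grasp_force: 60.1
```

>>> {"name": "play_rows", "arguments": {
  "rows": [
    {"dp": [0, 0, 0.04], "turn": [0, 0, 0], "fingers": 1},
    {"dp": [0, 0, 0], "turn": [0, 0, 0], "fingers": 1}
  ]
}}

```text
clock: 20.6
eef_pos: [571.1, -81.8, 107.2]
tcp_rot: [3.142, -0.002, 0.33]
contact_force: [-3.6, -0.2, 16.2]
opening: 0.059
grasp_force: 62.3
```

>>> {"name": "play_rows", "arguments": {
  "rows": [
    {"dp": [0, 0, -0.04], "turn": [0, 0, 0], "fingers": 1},
    {"dp": [0, 0, 0], "turn": [0, 0, 0], "fingers": 0.6},
    {"dp": [0, 0, 0], "turn": [0, 0, 0], "fingers": 0.6},
    {"dp": [0, 0, 0], "turn": [0, 0, 0], "fingers": 0.6},
    {"dp": [0, 0, 0], "turn": [0, 0, 0], "fingers": 0.6}
  ]
}}

```text
clock: 21.02
eef_pos: [570.1, -81.4, 106.7]
tcp_rot: [-3.14, -0.0, 0.33]
contact_force: [1.0, 0.5, 0.8]
opening: 0.396
grasp_force: 0.0
```

>>> {"name": "play_rows", "arguments": {
  "rows": [
    {"dp": [0, 0, -0.3], "turn": [0, 0, 0], "fingers": 0.6},
    {"dp": [0, 0, -0.6], "turn": [0, 0, 0], "fingers": 0.6},
    {"dp": [0, 0, -0.9], "turn": [0, 0, 0], "fingers": 0.6},
    {"dp": [0, 0, -0.9], "turn": [0, 0, 0], "fingers": 0.6},
    {"dp": [0, 0, -0.9], "turn": [0, 0, 0], "fingers": 0.6}
  ]
}}

```text
clock: 21.43
eef_pos: [569.7, -81.6, 253.3]
tcp_rot: [-3.14, -0.001, 0.33]
contact_force: [0.8, -0.2, -0.6]
opening: 0.401
grasp_force: 0.0
```

>>> {"name": "play_rows", "arguments": {
  "rows": [
    {"dp": [-0.7, 0, -0.5], "turn": [0, 0, 0], "fingers": 0.6},
    {"dp": [-0.7, 0, -0.5], "turn": [0, 0, 0], "fingers": 0.6},
    {"dp": [-0.7, 0, -0.5], "turn": [0, 0, 0], "fingers": 0.6},
    {"dp": [-0.7, 0, -0.5], "turn": [0, 0, 0], "fingers": 0.6},
    {"dp": [0, 0, 0], "turn": [0, 0, 0], "fingers": 0.6}
  ]
}}

```text
clock: 21.85
eef_pos: [462.0, -119.4, 335.8]
tcp_rot: [3.139, -0.004, 0.329]
contact_force: [1.5, -0.4, 0.4]
opening: 0.4
grasp_force: 0.0
```

Run:
```python
from h import *
from rig import r
# expected top edges of the standing boards vs brown pixels in the scene view
f,cx,cy,P=K["scene"]; im=r.grab_frame("scene")["pixels"].astype(int); old=cv2.imread("pics/scene0.png")[:,:,::-1].astype(int)
def px(w): q=P[:,:3].T@(w-P[:,3]); return np.array([f*q[0]/q[2]+cx,f*q[1]/q[2]+cy])
for y,z in((17,180),(-55.5,170)):
    for x in(-50,0,50):
        a=[px(np.r_[O+EX*x+EY*y,z+d]).round().astype(int) for d in(-25,-10,-5,5,10,20)]
        print(y,x,[im[v,u].tolist() for u,v in a])
d=np.abs(im-old).sum(2); print("tin,gun change",d[295:360,370:405].mean(),d[205:265,400:440].mean())
```

```text
17 -50 [[65, 45, 27], [81, 56, 32], [124, 87, 49], [175, 168, 161], [175, 171, 165], [128, 123, 116]]
17 0 [[64, 45, 25], [73, 51, 28], [96, 67, 39], [172, 165, 158], [177, 171, 167], [176, 170, 165]]
17 50 [[72, 50, 26], [73, 51, 32], [157, 110, 65], [173, 157, 141], [176, 171, 164], [175, 170, 165]]
-55.5 -50 [[76, 54, 29], [66, 46, 26], [80, 57, 33], [119, 110, 99], [137, 138, 133], [152, 152, 148]]
-55.5 0 [[70, 49, 26], [90, 62, 35], [134, 95, 55], [111, 78, 44], [75, 52, 29], [72, 51, 28]]
-55.5 50 [[73, 51, 29], [101, 71, 40], [157, 110, 64], [163, 119, 68], [140, 109, 64], [84, 64, 35]]
tin,gun change 26.556483516483517 21.4425
```

Both boards' top edges are at the expected heights; the pixel change around tin and gun is small, nothing touched them.

```bash
python3 -c "
from rig import r
print(r.sign_off())"
```

```text
the job is handed in; nothing more can be done
None
```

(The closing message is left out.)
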